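# Close the lint trap cover evenly

### The job

Close the washing machine's lint trap: draw its cover down level by tightening the four wing screws clockwise a little at a time, crosswise (after each screw, its diagonal opposite) - first all four about half way with none of them tight yet, then round again crosswise until each is firmly hand-tight at about 0.5 N m. Do not let the cover go down crooked, do not overtighten a screw or lean on the cover, and leave the other things on the bench where they are.

Things in the scene. Friction and masses are not known exactly. Their poses are not given: they have to be found in the camera images.
- trap: washing-machine lint trap: a grey ribbed plastic box 196 x 196 mm at its flange, flange top 82 mm above the bench, hose tails sticking out 150 mm from the middle at its two y sides, fixed to the bench. Origin at the centre of its underside on the bench, z up.
- cover: Square aluminium cover, 190 x 190 x 10 mm, with a low bow (15 mm) in its middle. Origin at the centre of its underside, z square to the plate. Starts level on a soft sponge gasket, underside 8 mm over the flange. The gasket gives 1 mm per 7 N at one corner (20 N per mm evenly); 1.2 to 2.8 mm further down, unseen and different each time, it is squeezed solid and the cover is home.
- screw_1: Black wing screw at the trap's +x +y corner, opposite screw_3 (all 60 mm each way from the middle). A flat upright wing, 44 mm long, 12 mm thick, 14 to 44 mm above the origin, on a stalk of 12 to 19 mm diameter over a collar 30 mm wide, 5 mm high. Origin on the axis at the collar's underside, which bears on the cover; x along the wing at rest, z up.
- screw_2: Wing screw like screw_1 at the trap's +x -y corner, opposite screw_4. Coarse right-hand thread, the same for all: clockwise from above tightens and moves the screw down 2 mm per rad; it does not turn back when let go. Collars start 0.2 to 0.5 mm clear of the cover; about 0.6 rad is half way; 0.7 to 1.65 rad in all bring the cover home, tight comes 0.2 to 0.4 rad later.
- screw_3: Wing screw like screw_1 at the trap's -x -y corner, opposite screw_1. Turning torque, the same for all: 0.06 N m when loose, 0.1 to 0.25 while drawing the gasket down; once home it climbs steeply, about 1.4 N m per rad. Tight is about 0.5 N m (0.4 to 0.65 will do); above 0.8 the screw is overtightened.
- screw_4: Wing screw like screw_1 at the trap's -x +y corner, opposite screw_2. The rubber-covered wings, the same for all, twist a little on their stalks under torque (about 4 N m per rad) and spring back when let go.
- screwdriver: The screwdriver lying beyond the trap, not part of the job: leave it alone. Origin at the centre of its underside.
- brush: The cleaning brush lying in front of the trap, not part of the job: leave it alone. Origin at the centre of its underside.
- old_ring: The flat rubber ring lying near the trap, not part of the job: leave it alone. Origin at the centre of its underside.
- detergent: The white detergent bottle, not part of the job: leave it alone. Origin at the centre of its underside.
- dosing_cup: The small clear dosing cup, not part of the job: leave it alone. Origin at the centre of its underside.
- tab_carton: The cardboard carton, not part of the job: leave it alone. Origin at the centre of its underside.
- stain_jar: The amber jar, not part of the job: leave it alone. Origin at the centre of its underside.

How it is judged:
By the outcome, as a careful person would: the job done as asked, in the order asked, and still so for the second after the job is handed in, with the robot touching nothing.
It also fails if it takes over 72 s, if anything falls off the work surface, if the arm or the gripper's body presses on something with over 40 N, if the wrist force passes 120 N, or if a joint passes its speed limit or range.

### The arm

A 6-joint arm with a two-finger parallel gripper is mounted at the origin on the work surface. World frame = base frame: x ahead of the robot, y to its left, z up, the work surface at z = 0. Lengths are in mm, angles in rad, forces in N, time in s.
With the tool pointing down it reaches from about 300 to 750 mm from the base axis. Payload 8.5 kg.
Tool frame: the origin (TCP) lies between the finger pads; the fingertips stand 17 mm ahead of it and the grasp point (between the pads) lies 2 mm behind it; z points along the fingers, y is the line along which they close (so a half turn about z gives the same grasp; the last joint's range is limited). The gripper opens to 88 mm and grips with 3 to 60 N. Pads are 18 mm wide; open, the fingers measure 123 mm over their backs; the gripper's body (75 mm by 187 mm) begins 45 mm behind the grasp point.
Start: joints at [-1.535, 0.381, 1.297, -0, 1.464, -0.215], TCP at [136.494, -532.776, 234.248] pointing down, gripper open.
Joint ranges: [-3.11, 3.11], [-0.89, 2.33], [0.22, 2.48], [-1.42, 4.56], [0.17, 2.85], [-2.88, 2.88]. Speed limits (rad/s): [2.39, 2.39, 3.14, 3.14, 3.14, 3.14].

### API

Orientations are given as a rotation vector (axis times angle).
In Python, from workcell import telemetry, viewer, order gives the robot as it stands.
- The arm moves only by the tool play_rows, never from a script. Its argument "steps" is a list of rows, each a list of 5 numbers: the shift along the tool's x, y, z in m, then the turn about the tool's z in rad, then the opening, from -1 (shut) to 1 (fully open). A call has 1 to 8 rows; each row shifts and turns the commanded pose from where the row before left it, along the tool's axes as they then stand; what a row does not reach is not made up. A row lasts 1/10 s, in which the tool goes at most 50 mm and 8.59 degrees, less where a joint would pass 70% of its speed; a pose out of reach is approached as far as the arm can. A call with a gripper value outside its range is refused whole. The fingers move at their own pace and stop on an object; the grip force is fixed at half the most. Time passes only in rows, so rows that do not move let the fingers close. It gives the time, the measured TCP pose, the force, the opening and the grip force at its end, in the units of the state.
- telemetry.get_state(): the state, without advancing time (a new reading comes with each control period).
- viewer.grab_frame(name): name is "side" or "top" or "wrist"; returns the picture (420x560x3 uint8, red, green, blue); there is no depth.
- viewer.camera_model(name): a dict with "fov_y" (degrees; the focal length in pixels is half the picture's height over the tangent of half this angle, whatever the lens; pixels are square), "cx", "cy" (the principal point, pixels), "world_to_cam" (4x4, takes a point from world to camera coordinates). Camera axes: x right, y up, looking along -z (the intrinsics and any distortion apply to the point x, -y, -z); pixel columns grow to the right and rows downward; lengths in mm; the calibration is good to about 2 mm. The wrist camera is an equidistant fisheye: a pixel r from the principal point sees the ray r / f radians off the axis. A picture is of the moment at which its call begins: read the wrist's pose just before it. camera_model takes no time and is no camera call; for the wrist camera it gives the pose at the moment of the call.
- order.finish_job(): hands the job in; it is judged then, once.
The state is a dict: "clock": time; "q": joint angles; "dq": joint speeds; "joint_torque": joint torques, N m; "tcp_pos": TCP position; "tcp_rot": TCP orientation; "force": force on the tool from outside, world axes, zero at the start; "ft_torque": the same for the moment, N m; "width": finger opening in mm; "finger_force": force on a finger pad.
Only numpy, scipy, OpenCV 4.12 (cv2) and the standard library are available. Lean on these libraries where they do the work, as an engineer would, in place of code of your own. Each camera call takes 0.05 s, during which the arm holds its last target. There are 200 camera calls.

## Working session

There is one attempt and no reset: what is moved stays moved. The work goes in short steps, Python scripts to look and compute and a tool call to move; the robot and the scene stay as the last step left them, time stands still between calls to the robot, and variables do not carry over. Pictures are saved under pics/ and viewed, at most 10 in all, crops included, and the job is handed in when it is done.

Besides the shell and the picture viewer there is one more tool, called after "Emit:" as name([rows], argument=value, ...), one row to a line, values as JSON. play_rows: Moves the arm, as the interface text tells. Its arguments: {"type":"object","properties":{"steps":{"type":"array"}},"required":["steps"]}

```bash
mkdir -p pics; ls
python3 - <<'E'
from workcell import telemetry, viewer
import cv2
s=telemetry.get_state();print(s)
a=viewer.grab_frame("top");b=viewer.grab_frame("side")
cv2.imwrite("pics/top.png",a[:,:,::-1]);cv2.imwrite("pics/side.png",b[:,:,::-1])
for n in("top","side","wrist"):print(n,viewer.camera_model(n))
E
```

```text
pics
{'clock': 0.0, 'q': array([-1.53531098e+00,  3.81175279e-01,  1.29824948e+00, -1.75054889e-05,
        1.46359733e+00, -2.15318600e-01]), 'dq': array([ 0.00139551,  0.00153566, -0.00033506, -0.00064643,  0.0013333 ,
        0.00138401]), 'joint_torque': array([-1.08917368e-04, -4.37929666e+01, -2.24554414e+01,  7.13273697e-02,
        3.52680206e-02, -1.10973458e-04]), 'tcp_pos': array([ 136.47355594, -532.50255444,  233.65270803]), 'tcp_rot': array([-3.11550881e+00, -3.92754856e-01, -1.74315000e-04]), 'force': array([ 0.22460332, -0.00357545, -0.50233325]), 'ft_torque': array([-0.00397716,  0.0048306 , -0.02974638]), 'finger_force': 0.0, 'width': 88.32771971128024}
top {'fov_y': 49.48514667218064, 'cx': 279.2134874008156, 'cy': 210.05334424052808, 'world_to_cam': array([[ 6.94454835e-04, -9.99955541e-01,  9.40395977e-03,
         2.24172917e+00],
       [ 9.91598614e-01,  1.90500328e-03,  1.29338934e-01,
        -5.76681846e+02],
       [-1.29351098e-01,  9.23513343e-03,  9.91555851e-01,
        -1.17236628e+03],
       [ 0.00000000e+00,  0.00000000e+00,  0.00000000e+00,
      
[... 208 characters left out ...]

       [ 2.47617899e-02, -6.16806404e-01,  7.86725310e-01,
        -7.33670519e+01],
       [-1.06025933e-02,  7.86760313e-01,  6.17167558e-01,
        -1.59713932e+03],
       [ 0.00000000e+00,  0.00000000e+00,  0.00000000e+00,
         1.00000000e+00]])}
wrist {'fov_y': 65.70646984690485, 'cx': 281.1058254598957, 'cy': 205.8394036818085, 'world_to_cam': array([[ 2.48068168e-01, -9.68741803e-01, -1.22591081e-03,
        -5.48271173e+02],
       [ 9.20645908e-01,  2.36145539e-01, -3.10880035e-01,
         4.19187093e+01],
       [ 3.01451979e-01,  7.59908112e-02,  9.50448368e-01,
        -3.90876400e+02],
       [ 0.00000000e+00,  0.00000000e+00,  0.00000000e+00,
         1.00000000e+00]])}
```

View pics/top.png

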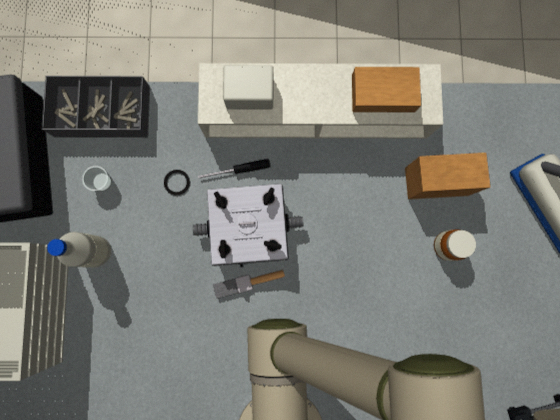

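View pics/side.png

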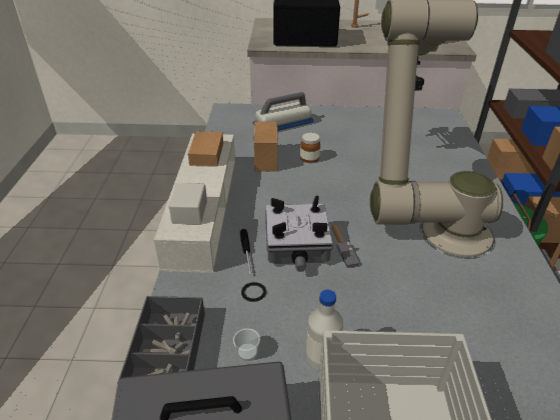

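```bash
cat > h.py <<'E'
import numpy as np, cv2
from scipy.spatial.transform import Rotation as R
def ray(m,uv,shape=(420,560),fish=False):
    uv=np.atleast_2d(np.asarray(uv,float)); f=shape[0]/2/np.tan(np.radians(m['fov_y'])/2)
    p=(uv-[m['cx'],m['cy']])/f
    if fish:
        r=np.linalg.norm(p,axis=1,keepdims=True)+1e-12
        d=np.c_[p/r*np.sin(r),np.cos(r)]
    else: d=np.c_[p,np.ones(len(p))]
    d=d*[1,-1,-1]
    W=m['world_to_cam'];Rm=W[:3,:3]
    return -Rm.T@W[:3,3], d@Rm
def plane(m,uv,z,fish=False):
    o,d=ray(m,uv,fish=fish); return (o+d*((z-o[2])/d[:,2:]))[:,:2]
def proj(m,P,fish=False):
    P=np.atleast_2d(P);c=P@m['world_to_cam'][:3,:3].T+m['world_to_cam'][:3,3];c=c*[1,-1,-1]
    f=210/np.tan(np.radians(m['fov_y'])/2)
    if fish:
        n=np.linalg.norm(c[:,:2],axis=1,keepdims=True);q=c[:,:2]/n*np.arctan2(n,c[:,2:])
    else:q=c[:,:2]/c[:,2:]
    return q*f+[m['cx'],m['cy']]
E
python3 - <<'E'
from h import *; from workcell import viewer
m=viewer.camera_model("top");a=cv2.imread("pics/top.png")
hsv=cv2.cvtColor(a,cv2.COLOR_BGR2HSV)
mask=((hsv[:,:,2]>150)).astype(np.uint8);k=np.zeros_like(mask);k[175:275,195:300]=1
mask=cv2.morphologyEx(mask*k,cv2.MORPH_CLOSE,np.ones((9,9)))
c=max(cv2.findContours(mask,0,2)[0],key=cv2.contourArea)
print(cv2.contourArea(c))
h=plane(m,c[:,0,:],100);r=cv2.minAreaRect(h.astype(np.float32));print(r)
dk=((hsv[:,:,2]<60)*k).astype(np.uint8)
for c in cv2.findContours(dk,0,2)[0]:
    if cv2.contourArea(c)>15:
        r=cv2.minAreaRect(plane(m,c[:,0,:],130).astype(np.float32));print(r)
E
```

```text
5203.5
((547.0604858398438, 87.1700439453125), (211.2454833984375, 189.3004150390625), 4.599415302276611)
((478.9891052246094, 22.356624603271484), (37.892826080322266, 25.71257781982422), 51.436622619628906)
((469.4766845703125, 139.9705047607422), (36.803794860839844, 28.43609619140625), 39.234317779541016)
((518.7314453125, 192.90684509277344), (36.67417526245117, 31.537384033203125), 1.1960418224334717)
((536.6038818359375, -26.626415252685547), (73.77672576904297, 34.652931213378906), 4.330179214477539)
((588.4595947265625, 151.03076171875), (42.86311340332031, 25.980979919433594), 53.18648147583008)
((599.4586791992188, 29.00400161743164), (39.817806243896484, 24.5833683013916), 0.28714650869369507)
```

Emit:
play_rows([
  [0.034, -0.033, -0.004, 0, 0],
  [0.034, -0.033, -0.004, 0, 0],
  [0.034, -0.033, -0.004, 0, 0],
  [0.034, -0.033, -0.004, 0, 0],
  [0.034, -0.033, -0.004, 0, 0],
  [0.034, -0.033, -0.004, 0, 0],
  [0.034, -0.033, -0.004, 0, 0],
  [0.034, -0.033, -0.004, 0, 0],
])

```text
clock: 0.9
tcp_pos: [334.9, -207.7, 266.3]
tcp_rot: [-3.117, -0.392, 0.0]
force: [0.1, -0.4, -1.1]
width: 43.8
finger_force: 0.0
```

Emit:
play_rows([
  [0.034, -0.033, -0.004, 0, 0],
  [0.034, -0.033, -0.004, 0, 0],
  [0.034, -0.033, -0.004, 0, 0],
  [0.034, -0.033, -0.004, 0, 0],
  [0.034, -0.033, -0.004, 0, 0],
  [0.034, -0.033, -0.004, 0, 0],
  [0.034, -0.033, -0.004, 0, 0],
])

```text
clock: 1.6
tcp_pos: [508.2, 75.4, 294.2]
tcp_rot: [-3.117, -0.393, 0.001]
force: [1.2, -0.7, 0.7]
width: 44.1
finger_force: 0.0
```

Run:
```python
from h import *; from workcell import viewer,telemetry
import pickle
m=viewer.camera_model("wrist");a=viewer.grab_frame("wrist")[:,:,::-1].copy()
s=telemetry.get_state();print(s['tcp_pos'],s['tcp_rot'],s['q'])
cv2.imwrite("pics/w1.png",a);pickle.dump(m,open("w1.pkl","wb"))
```

```text
[510.4595239   79.9659554  294.17033303] [-3.11381407e+00 -3.99041908e-01 -1.97468982e-03] [-0.07530125  0.28361498  1.27011801  0.00251935  1.58709311  1.24062226]
```

View pics/w1.png

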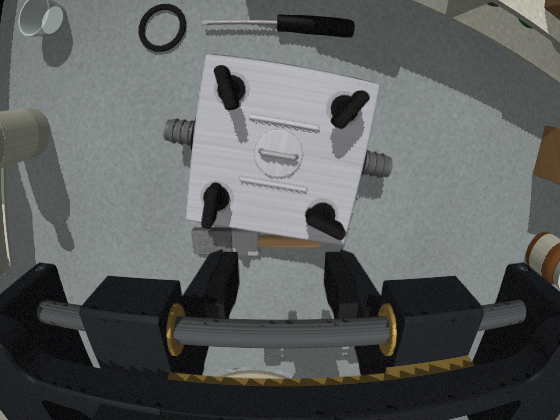

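Run:
```python
from h import *; import pickle
m=pickle.load(open("w1.pkl","rb"));a=cv2.imread("pics/w1.png")
hsv=cv2.cvtColor(a,cv2.COLOR_BGR2HSV)
mask=((hsv[:,:,2]>165)&(hsv[:,:,1]<40)).astype(np.uint8);mask[:40]=0;mask[255:]=0;mask[:,:180]=0;mask[:,390:]=0
mask=cv2.morphologyEx(mask,cv2.MORPH_CLOSE,np.ones((5,5)))
c=max(cv2.findContours(mask,0,2)[0],key=cv2.contourArea)
h=plane(m,cv2.convexHull(c)[:,0,:],100,True);r=cv2.minAreaRect(h.astype(np.float32));print(r)
print(cv2.approxPolyDP(c,12,True)[:,0],plane(m,cv2.approxPolyDP(c,12,True)[:,0],100,True))
C=np.array(r[0]);t=np.radians(r[2]);t=t if abs(t)<.6 else t-np.pi/2
X=np.array([np.cos(t),np.sin(t)]);Y=np.array([-X[1],X[0]])
out=[]
for sx,sy in((1,1),(1,-1),(-1,-1),(-1,1)):
    p=C+60*sx*X+60*sy*Y;q=[proj(m,[*p,z],True)[0] for z in(105.,144.)];print(p,q)
    u,v=q[0].astype(int);u-=32;v-=40;b=cv2.resize(a[v:v+65,u:u+65],None,fx=6,fy=6,interpolation=2);b=cv2.convertScaleAbs(b,alpha=1.6,beta=20)
    for z,col in zip(q,((0,0,255),(0,255,0))):cv2.circle(b,tuple(int(i) for i in (z-[u,v]+.5)*6),3,col,-1)
    out.append(b[:300]);print("crop origin",u,v)
cv2.imwrite("pics/c1.png",np.vstack([np.hstack(out[:2]),np.hstack(out[2:])]))
```

```text
((535.5606079101562, 86.990234375), (186.1793670654297, 186.99903869628906), 4.650068283081055)
[[206  55]
 [186 217]
 [200 220]
 [200 191]
 [220 180]
 [230 226]
 [306 238]
 [304 210]
 [323 197]
 [346 229]
 [378  85]] [[619.5850322  186.60480478]
 [437.05841174 172.36616815]
 [437.73631275 155.29731469]
 [472.06561783 161.25840378]
 [489.98223981 141.38867318]
 [439.51212868 119.59729843]
 [446.89675382  31.1445016 ]
 [479.31424092  42.72097131]
 [499.26069484  26.28807657]
 [469.01532937 -11.04980767]
 [634.68448803   2.40533242]]
[590.49891673 151.65693542] [array([230.35783456,  87.50399141]), array([223.86328788,  85.67562558])]
crop origin 198 47
[600.22730895  32.05192555] [array([344.58847637, 107.23531404]), array([352.57765825, 107.97680515])]
crop origin 312 67
[480.62229909  22.32353333] [array([322.16352356, 214.66381309]), array([326.75297769, 227.77625257])]
crop origin 290 174
[470.89390687 141.9285432 ] [array([215.3958013 , 197.28317942]), array([207.93917409, 208.5693681 ])]
crop origin 183 157
```

View pics/c1.png

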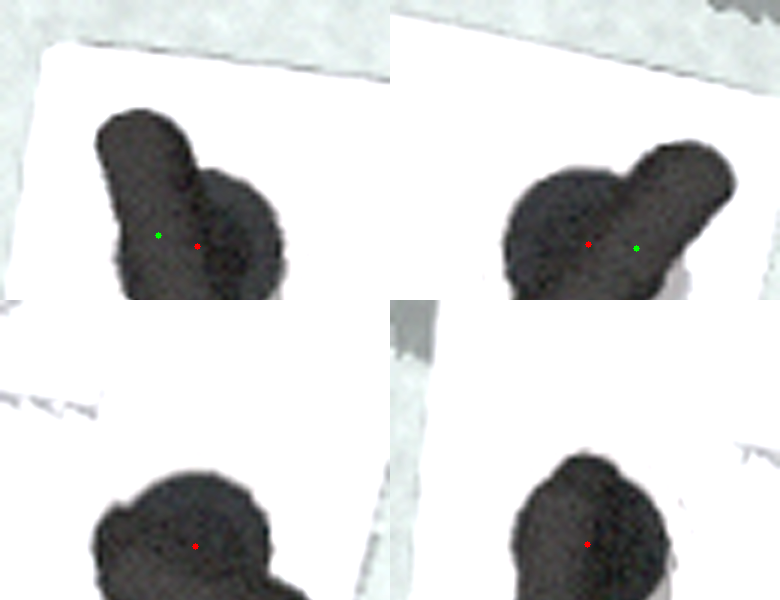

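Run:
```python
from h import *; import pickle
m=pickle.load(open("w1.pkl","rb"));a=cv2.imread("pics/w1.png")
C=np.array([535.56,86.99]);t=np.radians(4.65);X=np.array([np.cos(t),np.sin(t)]);Y=np.array([-X[1],X[0]])
out=[]
for sx,sy in((1,1),(1,-1),(-1,-1),(-1,1)):
    p=C+60*sx*X+60*sy*Y
    g=proj(m,[*p,144.],True)[0]
    u,v=g.astype(int)-[32,25]
    b=cv2.resize(a[v:v+50,u:u+65],None,fx=6,fy=6,interpolation=2);b=cv2.convertScaleAbs(b,alpha=2.5,beta=0)
    cv2.circle(b,tuple(int(i) for i in (g-[u,v]+.5)*6),3,(0,255,0),-1)
    out.append(b);print("crop origin",u,v)
cv2.imwrite("pics/c2.png",np.vstack([np.hstack(out[:2]),np.hstack(out[2:])]))
```

```text
crop origin 191 60
crop origin 320 82
crop origin 294 202
crop origin 175 183
```

View pics/c2.png

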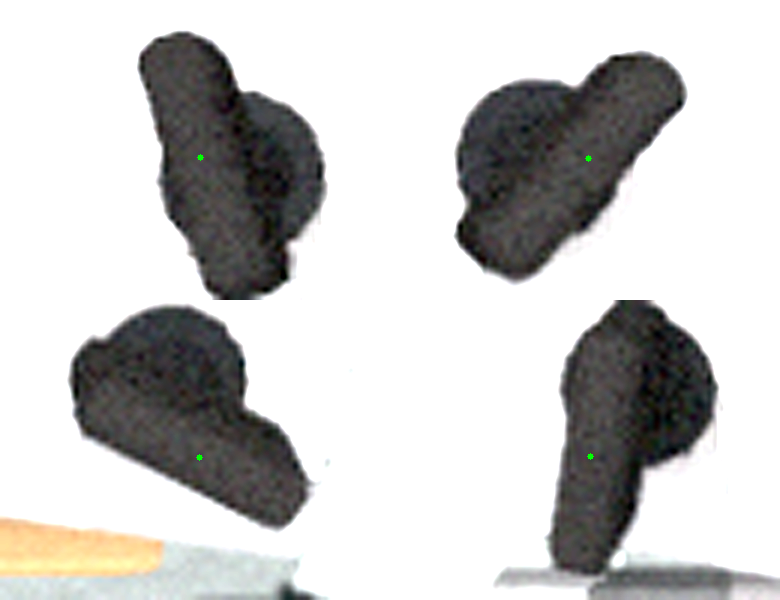

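Run:
```python
from h import *; import pickle
m=pickle.load(open("w1.pkl","rb"))
D=[((191,60),(0,0),(185,75),(248,265)),((320,82),(390,0),(640,95),(510,240)),((294,202),(0,300),(85,437),(275,528)),((175,183),(390,300),(612,345),(578,550))]
for o,off,p,q in D:
    P=np.array([p,q],float)-off; P=P/6-.5+o
    w=plane(m,P,144,True);d=w[0]-w[1];y=np.arctan2(d[1],d[0]);print(w,np.linalg.norm(d),y, (y+np.pi/2)%np.pi-np.pi/2)
```

```text
[[602.48302702 157.02903906]
 [575.7675645  140.48116797]] 31.425276050972478 0.5545706939383143 0.5545706939383144
[[612.28168717  26.91343139]
 [584.51841402  40.47965159]] 30.90051239796948 -0.4545176340064623 -0.4545176340064623
[[479.49236252  42.01021635]
 [471.40119205   5.80460655]] 37.09869567857565 1.3509306699428396 1.3509306699428398
[[490.558373   141.93282684]
 [453.92955152 141.15525352]] 36.63707389454356 0.02122526799758663 0.021225267997586617
```

```bash
cat >> h.py <<'E'
S={1:(590.5,151.7),2:(600.2,32.1),3:(480.6,22.3),4:(470.9,141.9)}
def yawof(rv):
    x=R.from_rotvec(rv).as_matrix()[:,0];return np.arctan2(x[1],x[0])
def go(k,yaw,zh=172,n=None,pose=None,up=True,zl=130,op=-0.2):
    from workcell import telemetry
    s=telemetry.get_state()
    p=np.array(pose[:3] if pose else s['tcp_pos'],float);y=pose[3] if pose else yawof(s['tcp_rot'])
    print('pose',p.round(1),round(y,3),'q6',s['q'][5].round(2),'q1',s['q'][0].round(2),'tz',s['ft_torque'].round(3),'clk',round(s['clock'],2))
    rows=[]
    def row(tp,ty):
        nonlocal p,y
        d=np.array(tp)-p;c,sn=np.cos(y),np.sin(y)
        r=[round((c*d[0]+sn*d[1])/1000,4),round((sn*d[0]-c*d[1])/1000,4),round(-d[2]/1000,4),round(y-ty,3),op]
        rows.append(r);p=np.array(tp,float);y=ty
    t=np.array(S[k]);
    if p[2]<zh-5: row([p[0],p[1],zh],y)
    p0=p.copy();y0=y;dist=np.hypot(*(t-p[:2]));n=n or int(max(np.ceil(dist/35),np.ceil(abs(yaw-y)/.148),np.ceil(abs(p[2]-zh)/40),2))
    for i in range(1,n+1):
        f=i/n;row([*(p0[:2]+f*(t-p0[:2])),p0[2]+f*(zh-p0[2])],y0+f*(yaw-y0))
    row([*t,zh-20],yaw);row([*t,zl],yaw)
    print(rows)
E
python3 -c "
from h import *
go(1,.555)"
```

```text
pose [510.5  80.  294.2] 0.255 q6 1.24 q1 -0.08 tz [0.06  0.186 0.02 ] clk 1.65
[[np.float64(0.0239), np.float64(-0.0123), np.float64(0.0305), np.float64(-0.075), -0.2], [np.float64(0.0247), np.float64(-0.0105), np.float64(0.0305), np.float64(-0.075), -0.2], [np.float64(0.0255), np.float64(-0.0086), np.float64(0.0305), np.float64(-0.075), -0.2], [np.float64(0.026), np.float64(-0.0067), np.float64(0.0305), np.float64(-0.075), -0.2], [np.float64(0.0), np.float64(0.0), np.float64(0.02), np.float64(0.0), -0.2], [np.float64(0.0), np.float64(0.0), np.float64(0.022), 0.0, -0.2]]
```

Emit:
play_rows([
  [0.0239, -0.0123, 0.0305, -0.075, -0.2],
  [0.0247, -0.0105, 0.0305, -0.075, -0.2],
  [0.0255, -0.0086, 0.0305, -0.075, -0.2],
  [0.026, -0.0067, 0.0305, -0.075, -0.2],
  [0, 0, 0, 0, -0.2],
  [0, 0, 0, 0, -0.2],
])

```text
clock: 2.25
tcp_pos: [587.7, 144.7, 171.8]
tcp_rot: [-3.023, -0.853, 0.003]
force: [0.7, -0.4, 0.3]
width: 35.5
finger_force: 0.0
```

Run:
```python
from h import *; from workcell import viewer,telemetry
a=viewer.grab_frame("wrist")[:,:,::-1].copy()
s=telemetry.get_state();print(s['tcp_pos'],yawof(s['tcp_rot']),s['ft_torque'])
cv2.imwrite("pics/w2.png",a)
```

```text
[587.91784717 144.38075457 173.0552306 ] 0.5497612405660408 [-0.01374572 -0.01382433 -0.00225088]
```

View pics/w2.png

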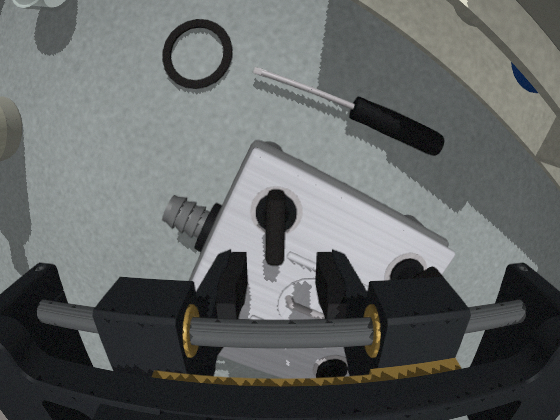

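Run:
```python
from h import *; from workcell import viewer
m=viewer.camera_model("wrist");a=cv2.imread("pics/w2.png");g=a.max(2)
dk=(g<65).astype(np.uint8);k=np.zeros_like(dk);k[180:248,240:320]=1
c=max(cv2.findContours(dk*k,0,2)[0],key=cv2.contourArea)[:,0]
print(c.min(0),c.max(0))
print(plane(m,[(276,212)],103,True),plane(m,[[c[:,0].min(),212],[c[:,0].max(),212]],105,True), proj(m,[[590.5,151.7,105],[590.5,151.7,144]],True))
w=plane(m,[(275,198),(275,255)],144,True);d=w[0]-w[1];print(w,np.arctan2(d[1],d[0]))
```

```text
[256 190] [295 247]
[[589.97820351 151.03778943]] [[583.14421397 163.51751231]
 [597.63727    139.85482285]] [[275.54363064 211.87393348]
 [274.54773072 233.28335464]]
[[609.47710164 162.84739536]
 [578.18328277 143.96121969]] 0.5429973946450877
```

Emit:
play_rows([
  [0.006, -0.0044, 0.012, 0, -0.2],
  [0, 0, 0.03, 0, -0.2],
  [0, 0, 0, 0, -1],
  [0, 0, 0, 0, -1],
  [0, 0, 0, 0, -1],
])

```text
clock: 2.8
tcp_pos: [591.4, 151.6, 131.9]
tcp_rot: [3.023, 0.854, 0.004]
force: [-0.9, 0.6, 0.8]
width: 13.8
finger_force: 0.0
```

Emit:
play_rows([
  [0, 0, 0, 0, -1],
  [0, 0, 0.0003, 0.15, -1],
])

```text
clock: 3.0
tcp_pos: [591.6, 151.3, 131.6]
tcp_rot: [3.078, 0.622, 0.005]
force: [0.2, -2.5, 3.9]
width: 11.5
finger_force: 30.0
```

```bash
cat > st.py <<'E'
from h import *; from workcell import telemetry
s=telemetry.get_state();print(s['tcp_pos'].round(1),yawof(s['tcp_rot']).round(3),s['ft_torque'].round(3),s['force'].round(1),s['q'].round(2),round(s['width'],1),round(s['clock'],2))
E
python3 st.py
```

```text
[591.6 151.3 131.6] 0.399 [-0.483 -0.115  0.065] [ 0.2 -2.5  3.9] [ 0.06  0.57  1.28 -0.    1.29  1.23] 11.5 3.0
```

Emit:
play_rows([
  [0, 0, 0.0003, 0.15, -1],
  [0, 0, 0.0003, 0.15, -1],
  [0, 0, 0.0003, 0.15, -1],
  [0, 0, 0, 0, -1],
])

```text
clock: 3.4
tcp_pos: [591.8, 150.3, 130.7]
tcp_rot: [3.138, -0.085, 0.006]
force: [0.8, -5.8, 4.2]
width: 11.5
finger_force: 30.0
```

```bash
python3 st.py; sed -i 's/rows.append(r)/rows.append([float(v) for v in r])/' h.py; python3 -c "
from h import *
go(3,1.351,pose=(590.5,151.6,129,-.045))"
```

```text
[591.8 150.3 130.7] -0.054 [-1.027 -0.071  0.08 ] [ 0.8 -5.8  4.2] [ 0.06  0.57  1.28 -0.    1.28  1.68] 11.5 3.4
pose [590.5 151.6 129. ] -0.045 q6 1.68 q1 0.06 tz [-1.027 -0.071  0.08 ] clk 3.4
[[0.0, -0.0, -0.043, 0.0, -0.2], [-0.0104, 0.0134, -0.0, -0.14, -0.2], [-0.0122, 0.0118, -0.0, -0.14, -0.2], [-0.0137, 0.01, -0.0, -0.14, -0.2], [-0.015, 0.008, -0.0, -0.14, -0.2], [-0.0159, 0.0059, -0.0, -0.14, -0.2], [-0.0166, 0.0036, -0.0, -0.14, -0.2], [-0.0169, 0.0012, -0.0, -0.14, -0.2], [-0.0169, -0.0011, -0.0, -0.14, -0.2], [-0.0166, -0.0035, -0.0, -0.14, -0.2], [-0.016, -0.0057, -0.0, -0.14, -0.2], [-0.0, 0.0, 0.02, 0.0, -0.2], [0.0, 0.0, 0.022, 0.0, -0.2]]
```

Emit:
play_rows([
  [0, 0, 0, 0, -0.2],
  [0, 0, 0, 0, -0.2],
  [0, 0, -0.043, 0, -0.2],
  [-0.0104, 0.0134, 0, -0.14, -0.2],
  [-0.0122, 0.0118, 0, -0.14, -0.2],
  [-0.0137, 0.01, 0, -0.14, -0.2],
  [-0.015, 0.008, 0, -0.14, -0.2],
  [-0.0159, 0.0059, 0, -0.14, -0.2],
])

```text
clock: 4.2
tcp_pos: [535.0, 87.0, 172.3]
tcp_rot: [-2.973, -1.013, -0.0]
force: [-0.1, 0.9, -0.9]
width: 35.2
finger_force: 0.0
```

Emit:
play_rows([
  [-0.0166, 0.0036, 0, -0.14, -0.2],
  [-0.0169, 0.0012, 0, -0.14, -0.2],
  [-0.0169, -0.0011, 0, -0.14, -0.2],
  [-0.0166, -0.0035, 0, -0.14, -0.2],
  [-0.016, -0.0057, 0, -0.14, -0.2],
  [0, 0, 0, 0, -0.2],
])

```text
clock: 4.8
tcp_pos: [479.7, 22.0, 172.3]
tcp_rot: [-2.451, -1.965, 0.0]
force: [0.7, -0.2, -0.5]
width: 35.2
finger_force: 0.0
```

```bash
python3 st.py
python3 - <<'E'
from h import *; from workcell import viewer
m=viewer.camera_model("wrist");a=viewer.grab_frame("wrist")[:,:,::-1].copy()
for k in S: print(k,proj(m,[[*S[k],105],[*S[k],144]],True).round(0).tolist())
cv2.imwrite("pics/w3.png",a)
E
```

```text
[479.7  22.  172.3] 1.351 [-0.026 -0.078 -0.016] [ 0.7 -0.2 -0.5] [-0.2   0.32  1.59  0.    1.23  0.02] 35.2 4.8
1 [[398.0, 12.0], [420.0, -3.0]]
2 [[437.0, 174.0], [463.0, 188.0]]
3 [[282.0, 220.0], [283.0, 243.0]]
4 [[228.0, 56.0], [217.0, 46.0]]
```

View pics/w3.png

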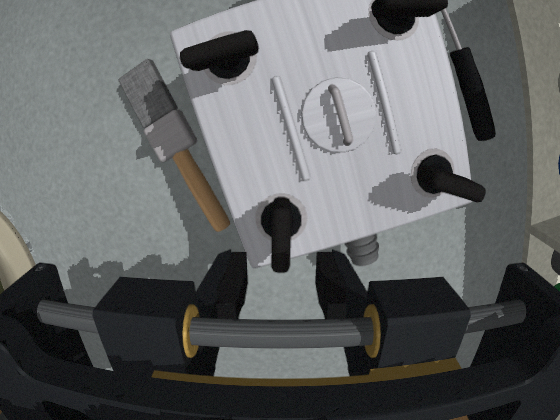

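Emit:
play_rows([
  [0, 0, 0.02, 0, -0.2],
  [0, 0, 0.022, 0, -0.2],
  [0, 0, 0, 0, -1],
  [0, 0, 0, 0, -1],
  [0, 0, 0, 0, -1],
  [0, 0, 0, 0, -1],
  [0, 0, 0.0003, 0.15, -1],
  [0, 0, 0.0003, 0.15, -1],
])

```text
clock: 5.65
tcp_pos: [480.7, 22.9, 130.5]
tcp_rot: [2.722, 1.567, 0.002]
force: [-1.9, 0.7, 2.6]
width: 11.7
finger_force: 30.0
```

Emit:
play_rows([
  [0, 0, 0.0003, 0.15, -1],
  [0, 0, 0.0003, 0.15, -1],
  [0, 0, 0, 0, -1],
])

```text
clock: 5.95
tcp_pos: [481.2, 22.5, 129.9]
tcp_rot: [2.922, 1.149, 0.003]
force: [-0.6, -1.7, 5.0]
width: 11.5
finger_force: 30.0
```

```bash
python3 st.py;  python3 -c "
from h import *
go(2,-.455,pose=(480.6,22.3,128.8,.751))"
```

```text
[481.2  22.5 129.9] 0.749 [-0.329  0.081  0.079] [-0.6 -1.7  5. ] [-0.2   0.37  1.65 -0.    1.12  0.62] 11.5 5.95
pose [480.6  22.3 128.8] 0.751 q6 0.62 q1 -0.2 tz [-0.329  0.081  0.079] clk 5.95
[[0.0, 0.0, -0.0432, 0.0, -0.2], [0.0105, 0.0083, -0.0, 0.134, -0.2], [0.0115, 0.0068, -0.0, 0.134, -0.2], [0.0123, 0.0052, -0.0, 0.134, -0.2], [0.0129, 0.0035, -0.0, 0.134, -0.2], [0.0132, 0.0018, -0.0, 0.134, -0.2], [0.0133, -0.0, -0.0, 0.134, -0.2], [0.0132, -0.0018, -0.0, 0.134, -0.2], [0.0129, -0.0035, -0.0, 0.134, -0.2], [0.0123, -0.0052, -0.0, 0.134, -0.2], [0.0, -0.0, 0.02, 0.0, -0.2], [0.0, -0.0, 0.022, 0.0, -0.2]]
```

Emit:
play_rows([
  [0, 0, 0, 0, -0.2],
  [0, 0, 0, 0, -0.2],
  [0, 0, -0.0432, 0, -0.2],
  [0.0105, 0.0083, 0, 0.134, -0.2],
  [0.0115, 0.0068, 0, 0.134, -0.2],
  [0.0123, 0.0052, 0, 0.134, -0.2],
  [0.0129, 0.0035, 0, 0.134, -0.2],
  [0.0132, 0.0018, 0, 0.134, -0.2],
])

```text
clock: 6.75
tcp_pos: [547.6, 28.3, 171.9]
tcp_rot: [-3.139, -0.121, 0.0]
force: [0.4, 0.4, 0.0]
width: 35.6
finger_force: 0.0
```

Emit:
play_rows([
  [0.0133, 0, 0, 0.134, -0.2],
  [0.0132, -0.0018, 0, 0.134, -0.2],
  [0.0129, -0.0035, 0, 0.134, -0.2],
  [0.0123, -0.0052, 0, 0.134, -0.2],
  [0, 0, 0, 0, -0.2],
])

```text
clock: 7.25
tcp_pos: [601.1, 32.5, 171.5]
tcp_rot: [-3.061, 0.708, 0.0]
force: [0.1, -0.9, -0.5]
width: 35.5
finger_force: 0.0
```

```bash
python3 st.py
python3 - <<'E'
from h import *; from workcell import viewer
m=viewer.camera_model("wrist");a=viewer.grab_frame("wrist")[:,:,::-1].copy()
for k in S: print(k,proj(m,[[*S[k],105],[*S[k],144]],True).round(0).tolist())
cv2.imwrite("pics/w4.png",a)
E
```

```text
[601.1  32.5 171.5] -0.455 [ 0.05  -0.001  0.005] [ 0.1 -0.9 -0.5] [-0.14  0.52  1.25  0.    1.37  1.88] 35.5 7.25
1 [[159.0, 288.0], [142.0, 316.0]]
2 [[284.0, 220.0], [284.0, 243.0]]
3 [[354.0, 330.0], [363.0, 361.0]]
4 [[240.0, 378.0], [236.0, 409.0]]
```

View pics/w4.png

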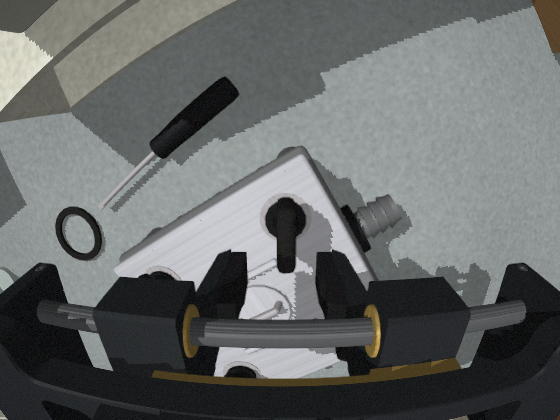

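Screw 2 is well aligned (collar about (285,218), wing vertical). Turning it.

Emit:
play_rows([
  [0, 0, 0.02, 0, -0.2],
  [0, 0, 0.021, 0, -0.2],
  [0, 0, 0, 0, -1],
  [0, 0, 0, 0, -1],
  [0, 0, 0, 0, -1],
  [0, 0, 0, 0, -1],
  [0, 0, 0.0003, 0.15, -1],
  [0, 0, 0.0003, 0.15, -1],
])

```text
clock: 8.1
tcp_pos: [599.8, 30.9, 131.7]
tcp_rot: [2.915, -1.165, 0.001]
force: [-5.8, -7.7, 2.6]
width: 11.7
finger_force: 30.0
```

Emit:
play_rows([
  [0, 0, 0.0003, 0.15, -1],
  [0, 0, 0.0003, 0.15, -1],
  [0, 0, 0, 0, -1],
])

```text
clock: 8.4
tcp_pos: [599.8, 30.7, 131.1]
tcp_rot: [2.709, -1.585, 0.002]
force: [-4.4, -8.2, 2.5]
width: 11.6
finger_force: 30.0
```

```bash
python3 st.py;  python3 -c "
from h import *
go(4,.021,pose=(600.2,32.1,129.8,-1.055))"
```

```text
[599.8  30.7 131.1] -1.059 [-1.297  0.806  0.049] [-4.4 -8.2  2.5] [-0.14  0.56  1.31 -0.    1.28  2.49] 11.6 8.4
pose [600.2  32.1 129.8] -1.055 q6 2.49 q1 -0.14 tz [-1.297  0.806  0.049] clk 8.4
[[0.0, -0.0, -0.0422, 0.0, -0.2], [-0.0199, 0.0073, -0.0, -0.134, -0.2], [-0.0207, 0.0046, -0.0, -0.134, -0.2], [-0.0211, 0.0017, -0.0, -0.135, -0.2], [-0.0212, -0.0011, -0.0, -0.134, -0.2], [-0.0208, -0.0039, -0.0, -0.134, -0.2], [-0.0201, -0.0067, -0.0, -0.135, -0.2], [-0.019, -0.0093, -0.0, -0.134, -0.2], [-0.0176, -0.0118, -0.0, -0.134, -0.2], [0.0, 0.0, 0.02, -0.0, -0.2], [0.0, 0.0, 0.022, 0.0, -0.2]]
```

Emit:
play_rows([
  [0, 0, 0, 0, -0.2],
  [0, 0, 0, 0, -0.2],
  [0, 0, -0.0422, 0, -0.2],
  [-0.0199, 0.0073, 0, -0.134, -0.2],
  [-0.0207, 0.0046, 0, -0.134, -0.2],
  [-0.0211, 0.0017, 0, -0.135, -0.2],
  [-0.0212, -0.0011, 0, -0.134, -0.2],
  [-0.0208, -0.0039, 0, -0.134, -0.2],
])

```text
clock: 9.2
tcp_pos: [519.0, 101.8, 172.7]
tcp_rot: [-3.085, 0.59, -0.002]
force: [1.0, -0.8, -0.6]
width: 35.3
finger_force: 0.0
```

Emit:
play_rows([
  [-0.0201, -0.0067, 0, -0.135, -0.2],
  [-0.019, -0.0093, 0, -0.134, -0.2],
  [-0.0176, -0.0118, 0, -0.134, -0.2],
  [0, 0, 0, 0, -0.2],
])

```text
clock: 9.6
tcp_pos: [469.8, 143.6, 172.8]
tcp_rot: [-3.141, -0.037, -0.001]
force: [-0.2, -0.3, 0.0]
width: 35.1
finger_force: 0.0
```

```bash
python3 st.py
python3 - <<'E'
from h import *; from workcell import viewer
m=viewer.camera_model("wrist");a=viewer.grab_frame("wrist")[:,:,::-1].copy()
for k in S: print(k,proj(m,[[*S[k],105],[*S[k],144]],True).round(0).tolist())
cv2.imwrite("pics/w5.png",a)
E
```

```text
[469.8 143.6 172.8] 0.024 [-0.007 -0.005 -0.026] [-0.2 -0.3  0. ] [0.05 0.34 1.56 0.   1.24 1.6 ] 35.1 9.6
1 [[275.0, 45.0], [274.0, 32.0]]
2 [[444.0, 49.0], [473.0, 41.0]]
3 [[441.0, 208.0], [465.0, 227.0]]
4 [[285.0, 218.0], [286.0, 240.0]]
```

View pics/w5.png

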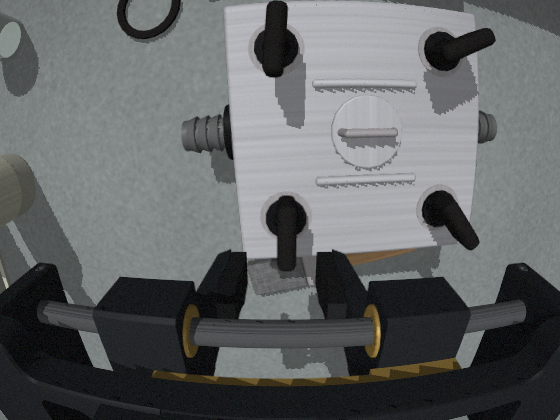

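Emit:
play_rows([
  [0, 0, 0.02, 0, -0.2],
  [0, 0, 0.021, 0, -0.2],
  [0, 0, 0, 0, -1],
  [0, 0, 0, 0, -1],
  [0, 0, 0, 0, -1],
  [0, 0, 0, 0, -1],
  [0, 0, 0.0003, 0.15, -1],
  [0, 0, 0.0003, 0.15, -1],
])

```text
clock: 10.45
tcp_pos: [472.0, 140.8, 131.6]
tcp_rot: [3.107, -0.449, 0.005]
force: [0.6, -11.2, 2.1]
width: 11.5
finger_force: 30.0
```

Emit:
play_rows([
  [0, 0, 0.0003, 0.15, -1],
  [0, 0, 0.0003, 0.15, -1],
  [0, 0, 0, 0, -1],
])

```text
clock: 10.75
tcp_pos: [471.8, 140.2, 131.0]
tcp_rot: [3.004, -0.906, 0.005]
force: [-0.8, -12.4, 1.1]
width: 11.5
finger_force: 30.0
```

```bash
python3 st.py; sed -i 's/^S=.*/S={1:(591.0,150.9),2:(599.8,31.0),3:(480.9,22.4),4:(470.9,141.9)}/' h.py; python3 -c "
from h import *
go(1,-.045,pose=(470.9,141.9,129.8,-.579),zl=129)"
```

```text
[471.8 140.2 131. ] -0.586 [-2.039  0.089  0.102] [ -0.8 -12.4   1.1] [ 0.05  0.39  1.62 -0.    1.13  2.21] 11.5 10.75
pose [470.9 141.9 129.8] -0.579 q6 2.21 q1 0.05 tz [-2.039  0.089  0.102] clk 10.75
[[0.0, -0.0, -0.0422, 0.0, -0.2], [0.0239, -0.0183, -0.0, -0.133, -0.2], [0.0261, -0.015, -0.0, -0.134, -0.2], [0.0279, -0.0114, -0.0, -0.134, -0.2], [0.0291, -0.0075, -0.0, -0.133, -0.2], [0.0, -0.0, 0.02, -0.0, -0.2], [0.0, -0.0, 0.023, 0.0, -0.2]]
```

Emit:
play_rows([
  [0, 0, 0, 0, -0.2],
  [0, 0, 0, 0, -0.2],
  [0, 0, -0.0422, 0, -0.2],
  [0.0239, -0.0183, 0, -0.133, -0.2],
  [0.0261, -0.015, 0, -0.134, -0.2],
  [0.0279, -0.0114, 0, -0.134, -0.2],
  [0.0291, -0.0075, 0, -0.133, -0.2],
  [0, 0, 0.02, 0, -0.2],
])

```text
clock: 11.55
tcp_pos: [595.2, 151.2, 153.8]
tcp_rot: [-3.14, 0.069, -0.011]
force: [-0.5, -0.8, -0.6]
width: 35.3
finger_force: 0.0
```

Emit:
play_rows([
  [0, 0, 0.022, 0, -0.2],
  [0, 0, 0, 0, -1],
  [0, 0, 0, 0, -1],
  [0, 0, 0, 0, -1],
  [0, 0, 0, 0, -1],
  [0, 0, 0.0003, 0.15, -1],
  [0, 0, 0.0003, 0.15, -1],
  [0, 0, 0, 0, -1],
])

```text
clock: 12.35
tcp_pos: [591.7, 149.8, 131.1]
tcp_rot: [3.091, -0.549, 0.004]
force: [-0.7, -6.5, 3.4]
width: 11.5
finger_force: 30.0
```

```bash
python3 st.py; sed -i 's/^S=.*/S={1:(591.0,150.9),2:(599.8,31.0),3:(480.9,22.4),4:(471.7,140.5)}/' h.py; python3 -c "
from h import *
go(3,.751,pose=(591,150.9,129.4,-.345),zl=129.5)"
```

```text
[591.7 149.8 131.1] -0.352 [-1.049  0.174  0.135] [-0.7 -6.5  3.4] [ 0.06  0.57  1.28 -0.    1.29  1.98] 11.5 12.35
pose [591.  150.9 129.4] -0.345 q6 1.98 q1 0.06 tz [-1.049  0.174  0.135] clk 12.35
[[0.0, -0.0, -0.0426, 0.0, -0.2], [-0.0075, 0.0198, -0.0, -0.137, -0.2], [-0.0101, 0.0186, -0.0, -0.137, -0.2], [-0.0126, 0.017, -0.0, -0.137, -0.2], [-0.0148, 0.0151, -0.0, -0.137, -0.2], [-0.0167, 0.013, -0.0, -0.137, -0.2], [-0.0183, 0.0106, -0.0, -0.137, -0.2], [-0.0196, 0.008, -0.0, -0.137, -0.2], [-0.0205, 0.0052, -0.0, -0.137, -0.2], [-0.0, 0.0, 0.02, 0.0, -0.2], [0.0, 0.0, 0.0225, 0.0, -0.2]]
```

Emit:
play_rows([
  [0, 0, 0, 0, -0.2],
  [0, 0, 0, 0, -0.2],
  [0, 0, -0.0426, 0, -0.2],
  [-0.0075, 0.0198, 0, -0.137, -0.2],
  [-0.0101, 0.0186, 0, -0.137, -0.2],
  [-0.0126, 0.017, 0, -0.137, -0.2],
  [-0.0148, 0.0151, 0, -0.137, -0.2],
  [-0.0167, 0.013, 0, -0.137, -0.2],
])

```text
clock: 13.15
tcp_pos: [521.7, 70.5, 172.4]
tcp_rot: [-3.095, -0.537, -0.001]
force: [0.4, 0.4, 0.3]
width: 34.7
finger_force: 0.0
```

Emit:
play_rows([
  [-0.0183, 0.0106, 0, -0.137, -0.2],
  [-0.0196, 0.008, 0, -0.137, -0.2],
  [-0.0205, 0.0052, 0, -0.137, -0.2],
  [0, 0, 0, 0, -0.2],
  [0, 0, 0.02, 0, -0.2],
  [0, 0, 0.0225, 0, -0.2],
  [0, 0, 0, 0, -1],
  [0, 0, 0, 0, -1],
])

```text
clock: 13.95
tcp_pos: [481.5, 23.0, 130.1]
tcp_rot: [-2.925, -1.147, -0.001]
force: [-0.4, -0.1, 0.2]
width: 21.4
finger_force: 0.0
```

Emit:
play_rows([
  [0, 0, 0, 0, -1],
  [0, 0, 0, 0, -1],
  [0, 0, 0.0003, 0.15, -1],
  [0, 0, 0.0003, 0.15, -1],
  [0, 0, 0, 0, -1],
])

```text
clock: 14.45
tcp_pos: [481.9, 22.2, 130.0]
tcp_rot: [3.062, 0.696, 0.004]
force: [1.7, -1.6, 5.9]
width: 11.6
finger_force: 30.0
```

```bash
python3 st.py; python3 -c "
from h import *
go(2,2.087,pose=(480.9,22.4,128.9,.451),zl=129.5)"
```

```text
[481.9  22.2 130. ] 0.447 [-0.283 -0.243  0.116] [ 1.7 -1.6  5.9] [-0.2   0.37  1.65 -0.    1.12  0.92] 11.6 14.45
pose [480.9  22.4 128.9] 0.451 q6 0.92 q1 -0.2 tz [-0.283 -0.243  0.116] clk 14.45
[[0.0, 0.0, -0.0431, 0.0, -0.2], [0.0092, 0.0037, -0.0, -0.136, -0.2], [0.0086, 0.0049, -0.0, -0.136, -0.2], [0.0079, 0.006, -0.0, -0.136, -0.2], [0.007, 0.007, -0.0, -0.136, -0.2], [0.006, 0.0079, -0.0, -0.136, -0.2], [0.0049, 0.0087, -0.0, -0.136, -0.2], [0.0036, 0.0092, -0.0, -0.136, -0.2], [0.0023, 0.0097, -0.0, -0.136, -0.2], [0.001, 0.0099, -0.0, -0.136, -0.2], [-0.0003, 0.0099, -0.0, -0.136, -0.2], [-0.0017, 0.0098, -0.0, -0.136, -0.2], [-0.003, 0.0095, -0.0, -0.136, -0.2], [0.0, 0.0, 0.02, 0.0, -0.2], [0.0, 0.0, 0.0225, 0.0, -0.2]]
```

Emit:
play_rows([
  [0, 0, 0, 0, -0.2],
  [0, 0, 0, 0, -0.2],
  [0, 0, -0.0431, 0, -0.2],
  [0.0092, 0.0037, 0, -0.136, -0.2],
  [0.0086, 0.0049, 0, -0.136, -0.2],
  [0.0079, 0.006, 0, -0.136, -0.2],
  [0.007, 0.007, 0, -0.136, -0.2],
  [0.006, 0.0079, 0, -0.136, -0.2],
])

```text
clock: 15.25
tcp_pos: [530.5, 26.2, 171.8]
tcp_rot: [-2.647, -1.69, 0.001]
force: [-0.4, 1.2, -0.2]
width: 35.2
finger_force: 0.0
```

Emit:
play_rows([
  [0.0049, 0.0087, 0, -0.136, -0.2],
  [0.0036, 0.0092, 0, -0.136, -0.2],
  [0.0023, 0.0097, 0, -0.136, -0.2],
  [0.001, 0.0099, 0, -0.136, -0.2],
  [-0.0003, 0.0099, 0, -0.136, -0.2],
  [-0.0017, 0.0098, 0, -0.136, -0.2],
  [-0.003, 0.0095, 0, -0.136, -0.2],
  [0, 0, 0, 0, -0.2],
])

```text
clock: 16.05
tcp_pos: [600.2, 30.8, 171.4]
tcp_rot: [-1.585, -2.711, 0.0]
force: [-0.0, 0.2, 0.3]
width: 35.6
finger_force: 0.0
```

Emit:
play_rows([
  [0, 0, 0.02, 0, -0.2],
  [0, 0, 0.0225, 0, -0.2],
  [0, 0, 0, 0, -1],
  [0, 0, 0, 0, -1],
  [0, 0, 0, 0, -1],
  [0, 0, 0, 0, -1],
  [0, 0, 0.0003, 0.15, -1],
  [0, 0, 0.0003, 0.15, -1],
])

```text
clock: 16.85
tcp_pos: [599.5, 30.3, 130.2]
tcp_rot: [1.984, 2.435, -0.001]
force: [-5.3, -2.3, 4.4]
width: 11.4
finger_force: 30.0
```

```bash
python3 st.py; python3 -c "
from h import *
go(4,2.563,pose=(599.8,31.0,128.9,1.787),zl=129.5)"
```

```text
[599.5  30.3 130.2] 1.774 [-0.465  0.663  0.138] [-5.3 -2.3  4.4] [-0.15  0.56  1.31 -0.    1.27 -0.35] 11.4 16.85
pose [599.8  31.  128.9] 1.787 q6 -0.35 q1 -0.15 tz [-0.465  0.663  0.138] clk 16.85
[[0.0, 0.0, -0.0431, 0.0, -0.2], [0.0224, -0.0169, -0.0, -0.129, -0.2], [0.0244, -0.0139, -0.0, -0.129, -0.2], [0.026, -0.0106, -0.0, -0.129, -0.2], [0.0271, -0.0072, -0.0, -0.129, -0.2], [0.0279, -0.0036, -0.0, -0.129, -0.2], [0.0281, -0.0, -0.0, -0.129, -0.2], [0.0, 0.0, 0.02, 0.0, -0.2], [0.0, 0.0, 0.0225, 0.0, -0.2]]
```

Emit:
play_rows([
  [0, 0, 0, 0, -0.2],
  [0, 0, 0, 0, -0.2],
  [0, 0, -0.0431, 0, -0.2],
  [0.0224, -0.0169, 0, -0.129, -0.2],
  [0.0244, -0.0139, 0, -0.129, -0.2],
  [0.026, -0.0106, 0, -0.129, -0.2],
  [0.0271, -0.0072, 0, -0.129, -0.2],
  [0.0279, -0.0036, 0, -0.129, -0.2],
])

```text
clock: 17.65
tcp_pos: [493.1, 123.5, 172.4]
tcp_rot: [1.09, 2.946, 0.001]
force: [1.4, 0.5, 0.1]
width: 35.2
finger_force: 0.0
```

Emit:
play_rows([
  [0.0281, 0, 0, -0.129, -0.2],
  [0, 0, 0, 0, -0.2],
  [0, 0, 0.02, 0, -0.2],
  [0, 0, 0.0225, 0, -0.2],
  [0, 0, 0, 0, -1],
  [0, 0, 0, 0, -1],
  [0, 0, 0, 0, -1],
  [0, 0, 0, 0, -1],
])

```text
clock: 18.45
tcp_pos: [472.5, 139.8, 130.6]
tcp_rot: [0.908, 3.007, -0.005]
force: [-4.5, -9.4, 2.2]
width: 11.6
finger_force: 30.0
```

Emit:
play_rows([
  [0, 0, 0.0003, 0.15, -1],
  [0, 0, 0.0003, 0.15, -1],
  [0, 0, 0, 0, -1],
])

```text
clock: 18.75
tcp_pos: [472.1, 139.2, 130.0]
tcp_rot: [1.353, 2.834, -0.007]
force: [-5.6, -12.6, 4.3]
width: 11.5
finger_force: 30.0
```

```bash
python3 st.py; python3 -c "
from h import *
go(1,2.797,pose=(471.7,140.5,128.9,2.263),zl=129)"
```

```text
[472.1 139.2 130. ] 2.251 [-2.018  0.799  0.12 ] [ -5.6 -12.6   4.3] [ 0.05  0.39  1.62 -0.    1.13 -0.63] 11.5 18.75
pose [471.7 140.5 128.9] 2.263 q6 -0.63 q1 0.05 tz [-2.018  0.799  0.12 ] clk 18.75
[[0.0, 0.0, -0.0431, 0.0, -0.2], [-0.017, 0.0246, -0.0, -0.134, -0.2], [-0.0202, 0.0221, -0.0, -0.134, -0.2], [-0.0229, 0.0193, -0.0, -0.133, -0.2], [-0.0253, 0.016, -0.0, -0.134, -0.2], [0.0, 0.0, 0.02, 0.0, -0.2], [0.0, 0.0, 0.023, 0.0, -0.2]]
```

Emit:
play_rows([
  [0, 0, 0, 0, -0.2],
  [0, 0, 0, 0, -0.2],
  [0, 0, -0.0431, 0, -0.2],
  [-0.017, 0.0246, 0, -0.134, -0.2],
  [-0.0202, 0.0221, 0, -0.134, -0.2],
  [-0.0229, 0.0193, 0, -0.133, -0.2],
  [-0.0253, 0.016, 0, -0.134, -0.2],
  [0, 0, 0, 0, -0.2],
])

```text
clock: 19.55
tcp_pos: [594.7, 150.6, 172.0]
tcp_rot: [0.545, 3.092, 0.001]
force: [-0.5, 0.1, -0.6]
width: 35.6
finger_force: 0.0
```

Emit:
play_rows([
  [0, 0, 0.02, 0, -0.2],
  [0, 0, 0.023, 0, -0.2],
  [0, 0, 0, 0, -1],
  [0, 0, 0, 0, -1],
  [0, 0, 0, 0, -1],
  [0, 0, 0, 0, -1],
  [0, 0, 0.0003, 0.15, -1],
  [0, 0, 0.0003, 0.15, -1],
])

```text
clock: 20.35
tcp_pos: [591.8, 149.2, 130.1]
tcp_rot: [1.015, 2.972, -0.004]
force: [-3.6, -8.9, 5.2]
width: 11.2
finger_force: 30.0
```

```bash
python3 st.py; sed -i 's/^S=.*/S={1:(591.0,150.3),2:(599.7,30.7),3:(481.2,22.3),4:(472,139.3)}/' h.py;python3 -c "
from h import *
go(3,3.593,pose=(591,150.9,128.4,2.497),zl=129)"
```

```text
[591.8 149.2 130.1] 2.484 [-1.431  0.631  0.236] [-3.6 -8.9  5.2] [ 0.05  0.57  1.28 -0.    1.29 -0.86] 11.2 20.35
pose [591.  150.9 128.4] 2.497 q6 -0.86 q1 0.05 tz [-1.431  0.631  0.236] clk 20.35
[[0.0, 0.0, -0.0436, 0.0, -0.2], [0.0013, -0.0211, -0.0, -0.137, -0.2], [0.0042, -0.0207, -0.0, -0.137, -0.2], [0.007, -0.02, -0.0, -0.137, -0.2], [0.0096, -0.0188, -0.0, -0.137, -0.2], [0.0121, -0.0173, -0.0, -0.137, -0.2], [0.0144, -0.0155, -0.0, -0.137, -0.2], [0.0163, -0.0134, -0.0, -0.137, -0.2], [0.018, -0.011, -0.0, -0.137, -0.2], [0.0, -0.0, 0.02, 0.0, -0.2], [-0.0, 0.0, 0.023, 0.0, -0.2]]
```

Emit:
play_rows([
  [0, 0, 0, 0, -0.2],
  [0, 0, 0, 0, -0.2],
  [0, 0, -0.0436, 0, -0.2],
  [0.0013, -0.0211, 0, -0.137, -0.2],
  [0.0042, -0.0207, 0, -0.137, -0.2],
  [0.007, -0.02, 0, -0.137, -0.2],
  [0.0096, -0.0188, 0, -0.137, -0.2],
  [0.0121, -0.0173, 0, -0.137, -0.2],
])

```text
clock: 21.15
tcp_pos: [522.4, 70.4, 172.7]
tcp_rot: [-0.063, 3.14, 0.0]
force: [0.1, 0.6, -0.3]
width: 35.2
finger_force: 0.0
```

Emit:
play_rows([
  [0.0144, -0.0155, 0, -0.137, -0.2],
  [0.0163, -0.0134, 0, -0.137, -0.2],
  [0.018, -0.011, 0, -0.137, -0.2],
  [0, 0, 0, 0, -0.2],
  [0, 0, 0.02, 0, -0.2],
  [0, 0, 0.023, 0, -0.2],
  [0, 0, 0, 0, -1],
  [0, 0, 0, 0, -1],
])

```text
clock: 21.95
tcp_pos: [481.9, 23.3, 129.7]
tcp_rot: [-0.69, 3.064, 0.0]
force: [0.9, 0.3, 0.0]
width: 21.4
finger_force: 0.0
```

Emit:
play_rows([
  [0, 0, 0, 0, -1],
  [0, 0, 0, 0, -1],
  [0, 0, 0.0003, 0.15, -1],
  [0, 0, 0.0003, 0.15, -1],
  [0, 0, 0, 0, -1],
])

```text
clock: 22.45
tcp_pos: [482.5, 21.9, 129.7]
tcp_rot: [-0.219, 3.13, -0.004]
force: [2.7, -5.3, 1.8]
width: 11.6
finger_force: 29.8
```

```bash
python3 st.py; python3 -c "
from h import *
go(2,1.787,pose=(481.2,22.3,128.4,3.293),zl=129)"
```

```text
[482.5  21.9 129.7] -3.002 [-0.913 -0.423  0.179] [ 2.7 -5.3  1.8] [-0.2   0.38  1.65 -0.    1.12 -1.91] 11.6 22.45
pose [481.2  22.3 128.4] 3.293 q6 -1.91 q1 -0.2 tz [-0.913 -0.423  0.179] clk 22.45
[[-0.0, 0.0, -0.0436, 0.0, -0.2], [-0.0108, -0.0009, -0.0, 0.137, -0.2], [-0.0108, 0.0006, -0.0, 0.137, -0.2], [-0.0106, 0.0021, -0.0, 0.137, -0.2], [-0.0102, 0.0035, -0.0, 0.137, -0.2], [-0.0096, 0.0049, -0.0, 0.137, -0.2], [-0.0089, 0.0061, -0.0, 0.137, -0.2], [-0.008, 0.0073, -0.0, 0.137, -0.2], [-0.0069, 0.0083, -0.0, 0.137, -0.2], [-0.0057, 0.0092, -0.0, 0.137, -0.2], [-0.0044, 0.0099, -0.0, 0.137, -0.2], [-0.003, 0.0104, -0.0, 0.137, -0.2], [0.0, 0.0, 0.02, 0.0, -0.2], [0.0, 0.0, 0.023, 0.0, -0.2]]
```

Emit:
play_rows([
  [0, 0, 0, 0, -0.2],
  [0, 0, 0, 0, -0.2],
  [0, 0, -0.0436, 0, -0.2],
  [-0.0108, -0.0009, 0, 0.137, -0.2],
  [-0.0108, 0.0006, 0, 0.137, -0.2],
  [-0.0106, 0.0021, 0, 0.137, -0.2],
  [-0.0102, 0.0035, 0, 0.137, -0.2],
  [-0.0096, 0.0049, 0, 0.137, -0.2],
])

```text
clock: 23.25
tcp_pos: [535.4, 26.7, 172.2]
tcp_rot: [-0.848, -3.025, -0.001]
force: [-0.1, 0.1, 0.5]
width: 35.3
finger_force: 0.0
```

Emit:
play_rows([
  [-0.0089, 0.0061, 0, 0.137, -0.2],
  [-0.008, 0.0073, 0, 0.137, -0.2],
  [-0.0069, 0.0083, 0, 0.137, -0.2],
  [-0.0057, 0.0092, 0, 0.137, -0.2],
  [-0.0044, 0.0099, 0, 0.137, -0.2],
  [-0.003, 0.0104, 0, 0.137, -0.2],
  [0, 0, 0, 0, -0.2],
  [0, 0, 0.02, 0, -0.2],
])

```text
clock: 24.05
tcp_pos: [600.7, 30.5, 153.9]
tcp_rot: [1.971, 2.441, 0.004]
force: [-0.2, -0.7, -0.3]
width: 35.2
finger_force: 0.0
```

Emit:
play_rows([
  [0, 0, 0.023, 0, -0.2],
  [0, 0, 0, 0, -1],
  [0, 0, 0, 0, -1],
  [0, 0, 0, 0, -1],
  [0, 0, 0, 0, -1],
  [0, 0, 0.0003, 0.15, -1],
  [0, 0, 0.0003, 0.15, -1],
  [0, 0, 0, 0, -1],
])

```text
clock: 24.85
tcp_pos: [599.3, 30.3, 129.8]
tcp_rot: [2.325, 2.113, -0.001]
force: [-5.5, -1.9, 4.3]
width: 11.7
finger_force: 30.0
```

```bash
python3 st.py; python3 -c "
from h import *
go(4,2.263,pose=(599.7,30.7,128.4,1.487),zl=129)"
```

```text
[599.3  30.3 129.8] 1.475 [-0.259  0.788  0.06 ] [-5.5 -1.9  4.3] [-0.15  0.56  1.31 -0.    1.27 -0.05] 11.7 24.85
pose [599.7  30.7 128.4] 1.487 q6 -0.05 q1 -0.15 tz [-0.259  0.788  0.06 ] clk 24.85
[[0.0, 0.0, -0.0436, 0.0, -0.2], [0.0163, -0.0227, -0.0, -0.129, -0.2], [0.0191, -0.0204, -0.0, -0.129, -0.2], [0.0215, -0.0178, -0.0, -0.129, -0.2], [0.0236, -0.0149, -0.0, -0.129, -0.2], [0.0254, -0.0117, -0.0, -0.129, -0.2], [0.0267, -0.0083, -0.0, -0.129, -0.2], [0.0, 0.0, 0.02, 0.0, -0.2], [0.0, 0.0, 0.023, 0.0, -0.2]]
```

Emit:
play_rows([
  [0, 0, 0, 0, -0.2],
  [0, 0, 0, 0, -0.2],
  [0, 0, -0.0436, 0, -0.2],
  [0.0163, -0.0227, 0, -0.129, -0.2],
  [0.0191, -0.0204, 0, -0.129, -0.2],
  [0.0215, -0.0178, 0, -0.129, -0.2],
  [0.0236, -0.0149, 0, -0.129, -0.2],
  [0.0254, -0.0117, 0, -0.129, -0.2],
])

```text
clock: 25.65
tcp_pos: [493.8, 122.6, 172.5]
tcp_rot: [1.522, 2.747, 0.001]
force: [0.3, 1.1, -0.3]
width: 35.3
finger_force: 0.0
```

Emit:
play_rows([
  [0.0267, -0.0083, 0, -0.129, -0.2],
  [0, 0, 0, 0, -0.2],
  [0, 0, 0.02, 0, -0.2],
  [0, 0, 0.023, 0, -0.2],
  [0, 0, 0, 0, -1],
  [0, 0, 0, 0, -1],
  [0, 0, 0, 0, -1],
  [0, 0, 0, 0, -1],
])

```text
clock: 26.45
tcp_pos: [472.3, 138.9, 130.0]
tcp_rot: [-1.35, -2.836, 0.006]
force: [-7.5, -8.7, 3.1]
width: 11.9
finger_force: 30.0
```

Emit:
play_rows([
  [0, 0, 0.0003, 0.15, -1],
  [0, 0, 0.0003, 0.15, -1],
])

```text
clock: 26.65
tcp_pos: [471.8, 138.6, 129.4]
tcp_rot: [-1.766, -2.597, 0.008]
force: [-11.2, -11.7, 8.4]
width: 11.2
finger_force: 30.1
```

```bash
python3 st.py; python3 -c "
from h import *
go(1,2.497,pose=(472,139.3,128.4,1.963),zl=128.5)"
```

```text
[471.8 138.6 129.4] 1.947 [-2.019  1.767  0.163] [-11.2 -11.7   8.4] [ 0.05  0.39  1.62 -0.    1.13 -0.33] 11.2 26.65
pose [472.  139.3 128.4] 1.963 q6 -0.33 q1 0.05 tz [-2.019  1.767  0.163] clk 26.65
[[0.0, 0.0, -0.0436, 0.0, -0.2], [-0.0088, 0.0285, -0.0, -0.133, -0.2], [-0.0126, 0.0271, -0.0, -0.134, -0.2], [-0.016, 0.0252, -0.0, -0.134, -0.2], [-0.0193, 0.0228, -0.0, -0.133, -0.2], [0.0, 0.0, 0.02, 0.0, -0.2], [0.0, 0.0, 0.0235, 0.0, -0.2]]
```

Emit:
play_rows([
  [0, 0, 0, 0, -0.2],
  [0, 0, 0, 0, -0.2],
  [0, 0, -0.0436, 0, -0.2],
  [-0.0088, 0.0285, 0, -0.133, -0.2],
  [-0.0126, 0.0271, 0, -0.134, -0.2],
  [-0.016, 0.0252, 0, -0.134, -0.2],
  [-0.0193, 0.0228, 0, -0.133, -0.2],
  [0, 0, 0, 0, -0.2],
])

```text
clock: 27.45
tcp_pos: [595.1, 150.0, 172.2]
tcp_rot: [1.006, 2.974, 0.002]
force: [-1.6, 0.4, -0.4]
width: 35.7
finger_force: 0.0
```

Emit:
play_rows([
  [0, 0, 0.02, 0, -0.2],
  [0, 0, 0.0235, 0, -0.2],
  [0, 0, 0, 0, -1],
  [0, 0, 0, 0, -1],
  [0, 0, 0, 0, -1],
  [0, 0, 0, 0, -1],
  [0, 0, 0.0003, 0.15, -1],
  [0, 0, 0, 0, -1],
])

```text
clock: 28.25
tcp_pos: [591.6, 148.7, 129.9]
tcp_rot: [1.236, 2.888, -0.004]
force: [-6.6, -6.4, 5.3]
width: 11.7
finger_force: 29.8
```

```bash
python3 st.py
```

```text
[591.6 148.7 129.9] 2.332 [-1.112  0.928  0.192] [-6.6 -6.4  5.3] [ 0.05  0.57  1.28 -0.    1.29 -0.71] 11.7 28.25
```

Emit:
play_rows([
  [0, 0, 0.0003, 0.15, -1],
  [0, 0, 0, 0, -1],
])

```text
clock: 28.45
tcp_pos: [591.5, 148.6, 129.9]
tcp_rot: [1.449, 2.787, -0.005]
force: [-6.9, -8.8, 7.3]
width: 11.8
finger_force: 30.4
```

```bash
python3 st.py; sed -i 's/^S=.*/S={1:(591.0,149.6),2:(599.6,30.6),3:(481.6,22.1),4:(471.5,138.6)}/' h.py;python3 -c "
from h import *
go(3,3.293,pose=(591,150.3,127.9,2.197),zl=128.5)"
```

```text
[591.5 148.6 129.9] 2.183 [-1.369  1.166  0.408] [-6.9 -8.8  7.3] [ 0.05  0.57  1.28 -0.    1.29 -0.56] 11.8 28.45
pose [591.  150.3 127.9] 2.197 q6 -0.56 q1 0.05 tz [-1.369  1.166  0.408] clk 28.45
[[0.0, 0.0, -0.0441, 0.0, -0.2], [-0.005, -0.0205, -0.0, -0.137, -0.2], [-0.0021, -0.021, -0.0, -0.137, -0.2], [0.0008, -0.0211, -0.0, -0.137, -0.2], [0.0036, -0.0208, -0.0, -0.137, -0.2], [0.0064, -0.0201, -0.0, -0.137, -0.2], [0.0091, -0.019, -0.0, -0.137, -0.2], [0.0116, -0.0176, -0.0, -0.137, -0.2], [0.0139, -0.0158, -0.0, -0.137, -0.2], [-0.0, 0.0, 0.02, 0.0, -0.2], [-0.0, 0.0, 0.0235, 0.0, -0.2]]
```

Emit:
play_rows([
  [0, 0, 0, 0, -0.2],
  [0, 0, 0, 0, -0.2],
  [0, 0, -0.0441, 0, -0.2],
  [-0.005, -0.0205, 0, -0.137, -0.2],
  [-0.0021, -0.021, 0, -0.137, -0.2],
  [0.0008, -0.0211, 0, -0.137, -0.2],
  [0.0036, -0.0208, 0, -0.137, -0.2],
  [0.0064, -0.0201, 0, -0.137, -0.2],
])

```text
clock: 29.25
tcp_pos: [522.7, 70.1, 172.9]
tcp_rot: [0.413, 3.113, 0.001]
force: [0.1, -0.2, -0.3]
width: 35.5
finger_force: 0.0
```

Emit:
play_rows([
  [0.0091, -0.019, 0, -0.137, -0.2],
  [0.0116, -0.0176, 0, -0.137, -0.2],
  [0.0139, -0.0158, 0, -0.137, -0.2],
  [0, 0, 0, 0, -0.2],
  [0, 0, 0.02, 0, -0.2],
  [0, 0, 0.0235, 0, -0.2],
  [0, 0, 0, 0, -1],
  [0, 0, 0, 0, -1],
])

```text
clock: 30.05
tcp_pos: [482.2, 23.1, 129.2]
tcp_rot: [-0.219, 3.133, 0.0]
force: [-0.2, -0.7, -0.1]
width: 21.8
finger_force: 0.0
```

Emit:
play_rows([
  [0, 0, 0, 0, -1],
  [0, 0, 0, 0, -1],
  [0, 0, 0.0003, 0.15, -1],
  [0, 0, 0, 0, -1],
])

```text
clock: 30.45
tcp_pos: [482.6, 21.6, 129.6]
tcp_rot: [0.02, 3.138, -0.005]
force: [0.1, -6.9, 0.2]
width: 11.8
finger_force: 29.7
```

```bash
python3 st.py
```

```text
[482.6  21.6 129.6] 3.129 [-1.1   -0.242  0.286] [ 0.1 -6.9  0.2] [-0.2   0.38  1.65 -0.    1.12 -1.76] 11.8 30.45
```

Emit:
play_rows([
  [0, 0, 0.0002, 0.12, -1],
  [0, 0, 0, 0, -1],
])

```text
clock: 30.65
tcp_pos: [482.7, 21.3, 129.5]
tcp_rot: [0.207, 3.131, -0.006]
force: [-0.7, -8.5, 2.2]
width: 11.9
finger_force: 30.1
```

```bash
python3 st.py;python3 -c "
from h import *
go(2,1.487,pose=(481.6,22.1,128,3.023),zl=128.5)"
```

```text
[482.7  21.3 129.5] 3.01 [-1.426 -0.153  0.376] [-0.7 -8.5  2.2] [-0.2   0.38  1.65 -0.    1.12 -1.64] 11.9 30.65
pose [481.6  22.1 128. ] 3.023 q6 -1.64 q1 -0.2 tz [-1.426 -0.153  0.376] clk 30.65
[[0.0, 0.0, -0.044, 0.0, -0.2], [-0.0106, 0.002, -0.0, 0.14, -0.2], [-0.0102, 0.0035, -0.0, 0.14, -0.2], [-0.0096, 0.0049, -0.0, 0.14, -0.2], [-0.0088, 0.0062, -0.0, 0.14, -0.2], [-0.0079, 0.0073, -0.0, 0.14, -0.2], [-0.0068, 0.0083, -0.0, 0.14, -0.2], [-0.0056, 0.0092, -0.0, 0.14, -0.2], [-0.0042, 0.0099, -0.0, 0.14, -0.2], [-0.0028, 0.0104, -0.0, 0.14, -0.2], [-0.0013, 0.0107, -0.0, 0.14, -0.2], [0.0002, 0.0108, -0.0, 0.14, -0.2], [0.0, 0.0, 0.02, 0.0, -0.2], [0.0, 0.0, 0.0235, 0.0, -0.2]]
```

Emit:
play_rows([
  [0, 0, 0, 0, -0.2],
  [0, 0, 0, 0, -0.2],
  [0, 0, -0.044, 0, -0.2],
  [-0.0106, 0.002, 0, 0.14, -0.2],
  [-0.0102, 0.0035, 0, 0.14, -0.2],
  [-0.0096, 0.0049, 0, 0.14, -0.2],
  [-0.0088, 0.0062, 0, 0.14, -0.2],
  [-0.0079, 0.0073, 0, 0.14, -0.2],
])

```text
clock: 31.45
tcp_pos: [535.8, 26.4, 172.6]
tcp_rot: [1.273, 2.872, 0.001]
force: [-0.6, 0.4, 0.4]
width: 35.1
finger_force: 0.0
```

Emit:
play_rows([
  [-0.0068, 0.0083, 0, 0.14, -0.2],
  [-0.0056, 0.0092, 0, 0.14, -0.2],
  [-0.0042, 0.0099, 0, 0.14, -0.2],
  [-0.0028, 0.0104, 0, 0.14, -0.2],
  [-0.0013, 0.0107, 0, 0.14, -0.2],
  [0.0002, 0.0108, 0, 0.14, -0.2],
  [0, 0, 0, 0, -0.2],
  [0, 0, 0.02, 0, -0.2],
])

```text
clock: 32.25
tcp_pos: [600.7, 30.0, 154.2]
tcp_rot: [2.321, 2.112, 0.005]
force: [0.5, 0.9, -0.6]
width: 35.2
finger_force: 0.0
```

Emit:
play_rows([
  [0, 0, 0.0235, 0, -0.2],
  [0, 0, 0, 0, -1],
  [0, 0, 0, 0, -1],
  [0, 0, 0, 0, -1],
  [0, 0, 0, 0, -1],
  [0, 0, 0.0003, 0.15, -1],
  [0, 0, 0, 0, -1],
])

```text
clock: 32.95
tcp_pos: [599.2, 30.0, 129.9]
tcp_rot: [2.482, 1.926, -0.001]
force: [-6.1, 0.6, 4.5]
width: 11.4
finger_force: 30.0
```

```bash
python3 st.py
```

```text
[599.2  30.  129.9] 1.32 [-0.042  0.894  0.157] [-6.1  0.6  4.5] [-0.15  0.56  1.31 -0.    1.27  0.1 ] 11.4 32.95
```

Emit:
play_rows([
  [0, 0, 0.0003, 0.15, -1],
  [0, 0, 0, 0, -1],
])

```text
clock: 33.15
tcp_pos: [599.2, 30.0, 129.8]
tcp_rot: [2.619, 1.735, -0.001]
force: [-6.5, 0.6, 7.2]
width: 11.7
finger_force: 30.3
```

```bash
python3 st.py
```

```text
[599.2  30.  129.8] 1.17 [0.047 1.042 0.426] [-6.5  0.6  7.2] [-0.15  0.56  1.31 -0.    1.27  0.25] 11.7 33.15
```

```bash
python3 -c "
from h import *
go(4,1.963,pose=(599.6,30.6,127.9,1.187),zl=128.5)"
```

```text
pose [599.6  30.6 127.9] 1.187 q6 0.25 q1 -0.15 tz [0.047 1.042 0.426] clk 33.15
[[0.0, 0.0, -0.0441, 0.0, -0.2], [0.0087, -0.0265, -0.0, -0.129, -0.2], [0.012, -0.0252, -0.0, -0.129, -0.2], [0.0152, -0.0234, -0.0, -0.129, -0.2], [0.0181, -0.0213, -0.0, -0.129, -0.2], [0.0207, -0.0188, -0.0, -0.129, -0.2], [0.0229, -0.0159, -0.0, -0.129, -0.2], [0.0, 0.0, 0.02, 0.0, -0.2], [0.0, 0.0, 0.0235, 0.0, -0.2]]
```

Emit:
play_rows([
  [0, 0, 0, 0, -0.2],
  [0, 0, 0, 0, -0.2],
  [0, 0, -0.0441, 0, -0.2],
  [0.0087, -0.0265, 0, -0.129, -0.2],
  [0.012, -0.0252, 0, -0.129, -0.2],
  [0.0152, -0.0234, 0, -0.129, -0.2],
  [0.0181, -0.0213, 0, -0.129, -0.2],
  [0.0207, -0.0188, 0, -0.129, -0.2],
])

```text
clock: 33.95
tcp_pos: [493.8, 122.1, 172.6]
tcp_rot: [1.923, 2.483, 0.002]
force: [1.5, 0.3, 0.4]
width: 35.2
finger_force: 0.0
```

Emit:
play_rows([
  [0.0229, -0.0159, 0, -0.129, -0.2],
  [0, 0, 0, 0, -0.2],
  [0, 0, 0.02, 0, -0.2],
  [0, 0, 0.0235, 0, -0.2],
  [0, 0, 0, 0, -1],
  [0, 0, 0, 0, -1],
  [0, 0, 0, 0, -1],
  [0, 0, 0, 0, -1],
])

```text
clock: 34.75
tcp_pos: [471.4, 138.8, 129.3]
tcp_rot: [-1.765, -2.596, 0.007]
force: [-10.8, -6.1, 4.0]
width: 11.3
finger_force: 29.9
```

Emit:
play_rows([
  [0, 0, 0.0003, 0.15, -1],
  [0, 0, 0, 0, -1],
])

```text
clock: 34.95
tcp_pos: [471.1, 138.6, 129.1]
tcp_rot: [-1.96, -2.452, 0.009]
force: [-13.2, -7.0, 7.2]
width: 11.4
finger_force: 30.0
```

```bash
python3 st.py
```

```text
[471.1 138.6 129.1] 1.793 [-1.279  1.985  0.272] [-13.2  -7.    7.2] [ 0.05  0.39  1.62 -0.    1.14 -0.18] 11.4 34.95
```

Emit:
play_rows([
  [0, 0, 0.0003, 0.15, -1],
  [0, 0, 0, 0, -1],
])

```text
clock: 35.15
tcp_pos: [470.9, 138.5, 129.0]
tcp_rot: [-2.138, -2.299, 0.009]
force: [-14.9, -8.0, 10.3]
width: 11.5
finger_force: 30.3
```

```bash
python3 st.py
```

```text
[470.9 138.5 129. ] 1.644 [-1.422  2.299  0.448] [-14.9  -8.   10.3] [ 0.05  0.39  1.62 -0.    1.14 -0.03] 11.5 35.15
```

Emit:
play_rows([
  [0, 0, 0.0001, 0.06, -1],
  [0, 0, 0, 0, -1],
])

```text
clock: 35.35
tcp_pos: [470.8, 138.5, 129.0]
tcp_rot: [-2.203, -2.237, 0.01]
force: [-15.7, -7.9, 11.2]
width: 11.9
finger_force: 30.7
```

```bash
python3 st.py;sed -i 's/^S=.*/S={1:(591.0,149.0),2:(599.4,30.2),3:(482,21.8),4:(471,138.3)}/' h.py;python3 -c "
from h import *
go(1,2.30,pose=(471.5,138.6,127.8,1.603),zl=128.5)"
```

```text
[470.8 138.5 129. ] 1.586 [-1.442  2.383  0.418] [-15.7  -7.9  11.2] [ 0.05  0.39  1.62 -0.    1.14  0.03] 11.9 35.35
pose [471.5 138.6 127.8] 1.603 q6 0.03 q1 0.05 tz [-1.442  2.383  0.418] clk 35.35
[[0.0, 0.0, -0.0442, 0.0, -0.2], [0.0013, 0.024, -0.0, -0.139, -0.2], [-0.002, 0.0239, -0.0, -0.139, -0.2], [-0.0053, 0.0234, -0.0, -0.139, -0.2], [-0.0085, 0.0224, -0.0, -0.139, -0.2], [-0.0116, 0.021, -0.0, -0.139, -0.2], [0.0, 0.0, 0.02, 0.0, -0.2], [0.0, 0.0, 0.0235, 0.0, -0.2]]
```

Emit:
play_rows([
  [0, 0, 0, 0, -1],
])

```text
clock: 35.45
tcp_pos: [470.8, 138.5, 129.0]
tcp_rot: [-2.201, -2.239, 0.01]
force: [-15.2, -8.1, 11.6]
width: 11.4
finger_force: 30.7
```

```bash
python3 st.py; python3 -c "
from workcell import viewer,telemetry
import numpy as np
T=[]
for i in range(4): viewer.grab_frame('wrist');T.append(telemetry.get_state()['ft_torque'][2])
print(T)"
```

```text
[470.8 138.5 129. ] 1.588 [-1.4    2.401  0.429] [-15.2  -8.1  11.6] [ 0.05  0.39  1.62 -0.    1.14  0.03] 11.4 35.45
[np.float64(0.5032343894322161), np.float64(0.437156305031096), np.float64(0.4775153515926572), np.float64(0.4600148984798583)]
```

Emit:
play_rows([
  [0, 0, 0.0001, 0.05, -1],
  [0, 0, 0, 0, -1],
  [0, 0, 0, 0, -0.2],
  [0, 0, 0, 0, -0.2],
  [0, 0, -0.0442, 0, -0.2],
  [0.0013, 0.024, 0, -0.139, -0.2],
  [-0.002, 0.0239, 0, -0.139, -0.2],
  [-0.0053, 0.0234, 0, -0.139, -0.2],
])

```text
clock: 36.45
tcp_pos: [546.9, 141.3, 173.5]
tcp_rot: [1.75, 2.606, 0.003]
force: [-0.1, 0.6, 0.4]
width: 35.5
finger_force: 0.0
```

```bash
python3 -c "
from h import *
y=1.553;c=np.array([471.5,138.6]);
for t,r in(((.0013,.024),.139),((-.002,.0239),.139),((-.0053,.0234),.139)):
    c=c+1000*np.array([t[0]*np.cos(y)+t[1]*np.sin(y),t[0]*np.sin(y)-t[1]*np.cos(y)]);y+=r
go(1,2.30,pose=(*c,172.,y),zl=128.5)"
```

```text
pose [543.5 141.3 172. ] 1.97 q6 -0.35 q1 0.04 tz [ 0.024 -0.104  0.07 ] clk 36.45
[[-0.0038, 0.0156, -0.0, -0.11, -0.2], [-0.0055, 0.0151, -0.0, -0.11, -0.2], [-0.0071, 0.0144, -0.0, -0.11, -0.2], [0.0, 0.0, 0.02, 0.0, -0.2], [0.0, 0.0, 0.0235, 0.0, -0.2]]
```

Emit:
play_rows([
  [-0.0038, 0.0156, 0, -0.11, -0.2],
  [-0.0055, 0.0151, 0, -0.11, -0.2],
  [-0.0071, 0.0144, 0, -0.11, -0.2],
  [0, 0, 0, 0, -0.2],
  [0, 0, 0.02, 0, -0.2],
  [0, 0, 0.0235, 0, -0.2],
  [0, 0, 0, 0, -1],
  [0, 0, 0, 0, -1],
])

```text
clock: 37.25
tcp_pos: [593.0, 148.1, 129.4]
tcp_rot: [1.309, 2.855, 0.001]
force: [0.2, 0.8, -0.2]
width: 21.5
finger_force: 0.0
```

Emit:
play_rows([
  [0, 0, 0, 0, -1],
  [0, 0, 0, 0, -1],
  [0, 0, 0, 0.13, -1],
  [0, 0, 0, 0, -1],
])

```text
clock: 37.65
tcp_pos: [592.2, 147.2, 130.0]
tcp_rot: [1.494, 2.763, -0.004]
force: [-6.7, -5.8, 4.7]
width: 12.0
finger_force: 30.5
```

```bash
cat > tq.py <<'E'
from workcell import viewer,telemetry
import numpy as np
T=[telemetry.get_state()['ft_torque'][2]]
for i in range(4): viewer.grab_frame('wrist');T.append(telemetry.get_state()['ft_torque'][2])
print('TQ',np.mean(T).round(3),np.round(T,2))
E
python3 st.py; python3 tq.py
```

```text
[592.2 147.2 130. ] 2.15 [-1.     0.951  0.443] [-6.7 -5.8  4.7] [ 0.05  0.57  1.28 -0.    1.29 -0.53] 12.0 37.65
TQ 0.434 [0.44 0.45 0.39 0.44 0.44]
```

Emit:
play_rows([
  [0, 0, 0.0001, 0.06, -1],
  [0, 0, 0, 0, -1],
])

```text
clock: 38.05
tcp_pos: [592.2, 147.1, 129.9]
tcp_rot: [1.574, 2.719, -0.004]
force: [-7.3, -6.4, 5.5]
width: 12.3
finger_force: 31.0
```

```bash
python3 tq.py; python3 -c "
from h import *
go(3,3.11,pose=(591,149,128.4,2.11),zl=128.5)"
```

```text
TQ 0.535 [0.52 0.5  0.54 0.52 0.6 ]
pose [591.  149.  128.4] 2.11 q6 -0.47 q1 0.05 tz [-1.068  1.071  0.598] clk 38.25
[[0.0, 0.0, -0.0436, 0.0, -0.2], [-0.0076, -0.0227, -0.0, -0.143, -0.2], [-0.0043, -0.0235, -0.0, -0.143, -0.2], [-0.0009, -0.0239, -0.0, -0.143, -0.2], [0.0025, -0.0238, -0.0, -0.143, -0.2], [0.0059, -0.0232, -0.0, -0.143, -0.2], [0.0091, -0.0221, -0.0, -0.143, -0.2], [0.0122, -0.0206, -0.0, -0.143, -0.2], [0.0, 0.0, 0.02, 0.0, -0.2], [0.0, 0.0, 0.0235, 0.0, -0.2]]
```

S1 is at 0.53. Now screw 3.

Emit:
play_rows([
  [0, 0, 0, 0, -0.2],
  [0, 0, 0, 0, -0.2],
  [0, 0, -0.0436, 0, -0.2],
  [-0.0076, -0.0227, 0, -0.143, -0.2],
  [-0.0043, -0.0235, 0, -0.143, -0.2],
  [-0.0009, -0.0239, 0, -0.143, -0.2],
  [0.0025, -0.0238, 0, -0.143, -0.2],
  [0.0059, -0.0232, 0, -0.143, -0.2],
])

```text
clock: 39.05
tcp_pos: [513.4, 58.1, 172.7]
tcp_rot: [0.511, 3.098, 0.001]
force: [0.2, -0.6, 0.1]
width: 35.4
finger_force: 0.0
```

Emit:
play_rows([
  [0.0091, -0.0221, 0, -0.143, -0.2],
  [0.0122, -0.0206, 0, -0.143, -0.2],
  [0, 0, 0, 0, -0.2],
  [0, 0, 0.02, 0, -0.2],
  [0, 0, 0.0235, 0, -0.2],
  [0, 0, 0, 0, -1],
  [0, 0, 0, 0, -1],
  [0, 0, 0, 0, -1],
])

```text
clock: 39.85
tcp_pos: [482.9, 22.4, 129.6]
tcp_rot: [0.074, 3.139, -0.003]
force: [-2.4, -13.0, -0.2]
width: 12.9
finger_force: 6.7
```

Emit:
play_rows([
  [0, 0, 0, 0, -1],
  [0, 0, 0, 0.12, -1],
  [0, 0, 0, 0, -1],
])

```text
clock: 40.15
tcp_pos: [482.9, 21.3, 129.6]
tcp_rot: [0.266, 3.128, -0.006]
force: [-1.2, -9.9, -1.3]
width: 11.9
finger_force: 30.2
```

```bash
python3 tq.py; python3 st.py
```

```text
TQ 0.4 [0.41 0.41 0.41 0.36 0.41]
[482.9  21.3 129.6] 2.975 [-1.492 -0.142  0.409] [-0.7 -9.6 -0.8] [-0.2   0.38  1.64 -0.    1.12 -1.6 ] 12.0 40.35
```

Emit:
play_rows([
  [0, 0, 0.0002, 0.1, -1],
  [0, 0, 0, 0, -1],
])

```text
clock: 40.55
tcp_pos: [482.9, 21.1, 129.6]
tcp_rot: [0.421, 3.11, -0.006]
force: [-1.9, -10.8, 0.3]
width: 12.0
finger_force: 31.0
```

```bash
python3 tq.py; python3 -c "
from h import *
go(2,1.28,pose=(482,21.8,128.3,2.89),zl=128.5)"
```

```text
TQ 0.532 [0.57 0.54 0.54 0.44 0.56]
pose [482.   21.8 128.3] 2.89 q6 -1.5 q1 -0.2 tz [-1.682  0.005  0.563] clk 40.75
[[0.0, 0.0, -0.0437, 0.0, -0.2], [-0.0101, 0.0034, -0.0, 0.146, -0.2], [-0.0095, 0.0048, -0.0, 0.146, -0.2], [-0.0087, 0.0062, -0.0, 0.146, -0.2], [-0.0077, 0.0074, -0.0, 0.146, -0.2], [-0.0066, 0.0084, -0.0, 0.146, -0.2], [-0.0053, 0.0093, -0.0, 0.146, -0.2], [-0.0039, 0.01, -0.0, 0.146, -0.2], [-0.0024, 0.0104, -0.0, 0.146, -0.2], [-0.0008, 0.0107, -0.0, 0.146, -0.2], [0.0007, 0.0107, -0.0, 0.146, -0.2], [0.0023, 0.0105, -0.0, 0.146, -0.2], [0.0, 0.0, 0.02, 0.0, -0.2], [0.0, 0.0, 0.0235, 0.0, -0.2]]
```

Emit:
play_rows([
  [0, 0, 0, 0, -0.2],
  [0, 0, 0, 0, -0.2],
  [0, 0, -0.0437, 0, -0.2],
  [-0.0101, 0.0034, 0, 0.146, -0.2],
  [-0.0095, 0.0048, 0, 0.146, -0.2],
  [-0.0087, 0.0062, 0, 0.146, -0.2],
  [-0.0077, 0.0074, 0, 0.146, -0.2],
  [-0.0066, 0.0084, 0, 0.146, -0.2],
])

```text
clock: 41.55
tcp_pos: [535.9, 26.2, 172.7]
tcp_rot: [1.51, 2.754, 0.001]
force: [-0.5, -0.4, 0.6]
width: 35.1
finger_force: 0.0
```

Emit:
play_rows([
  [-0.0053, 0.0093, 0, 0.146, -0.2],
  [-0.0039, 0.01, 0, 0.146, -0.2],
  [-0.0024, 0.0104, 0, 0.146, -0.2],
  [-0.0008, 0.0107, 0, 0.146, -0.2],
  [0.0007, 0.0107, 0, 0.146, -0.2],
  [0.0023, 0.0105, 0, 0.146, -0.2],
  [0, 0, 0, 0, -0.2],
  [0, 0, 0.02, 0, -0.2],
])

```text
clock: 42.35
tcp_pos: [600.6, 29.6, 154.2]
tcp_rot: [2.523, 1.865, 0.006]
force: [-0.3, -0.5, 0.2]
width: 35.0
finger_force: 0.0
```

Emit:
play_rows([
  [0, 0, 0.0235, 0, -0.2],
  [0, 0, 0, 0, -1],
  [0, 0, 0, 0, -1],
  [0, 0, 0, 0, -1],
  [0, 0, 0, 0, -1],
  [0, 0, 0, 0.12, -1],
  [0, 0, 0, 0, -1],
])

```text
clock: 43.05
tcp_pos: [599.0, 29.9, 129.9]
tcp_rot: [-2.638, -1.705, 0.0]
force: [-5.4, 1.4, 4.2]
width: 11.6
finger_force: 30.3
```

```bash
python3 tq.py; python3 st.py
```

```text
TQ 0.335 [0.33 0.35 0.34 0.31 0.34]
[599.   29.9 129.9] 1.151 [0.125 0.819 0.343] [-5.5  1.3  3.6] [-0.15  0.56  1.31  0.    1.27  0.27] 11.6 43.25
```

Emit:
play_rows([
  [0, 0, 0.0003, 0.14, -1],
  [0, 0, 0, 0, -1],
])

```text
clock: 43.45
tcp_pos: [598.9, 29.8, 129.8]
tcp_rot: [-2.752, -1.516, 0.0]
force: [-5.9, 1.7, 5.4]
width: 11.9
finger_force: 31.0
```

```bash
python3 tq.py; python3 -c "
from h import *
go(4,1.66,pose=(599.4,30.2,128.2,1.02),zl=128.5)"
```

```text
TQ 0.52 [0.52 0.55 0.55 0.51 0.48]
pose [599.4  30.2 128.2] 1.02 q6 0.41 q1 -0.15 tz [0.197 0.936 0.478] clk 43.65
[[0.0, 0.0, -0.0438, 0.0, -0.2], [0.005, -0.0332, -0.0, -0.128, -0.2], [0.0092, -0.0323, -0.0, -0.128, -0.2], [0.0132, -0.0309, -0.0, -0.128, -0.2], [0.0171, -0.0289, -0.0, -0.128, -0.2], [0.0206, -0.0265, -0.0, -0.128, -0.2], [0.0, 0.0, 0.02, 0.0, -0.2], [0.0, 0.0, 0.0235, 0.0, -0.2]]
```

Now verify screw 4 (ended at hand yaw 1.55; sprung to about 1.66).

Emit:
play_rows([
  [0, 0, 0, 0, -0.2],
  [0, 0, 0, 0, -0.2],
  [0, 0, -0.0438, 0, -0.2],
  [0.005, -0.0332, 0, -0.128, -0.2],
  [0.0092, -0.0323, 0, -0.128, -0.2],
  [0.0132, -0.0309, 0, -0.128, -0.2],
  [0.0171, -0.0289, 0, -0.128, -0.2],
  [0.0206, -0.0265, 0, -0.128, -0.2],
])

```text
clock: 44.45
tcp_pos: [471.7, 139.8, 172.6]
tcp_rot: [2.126, 2.311, 0.002]
force: [1.0, -0.4, -0.1]
width: 34.9
finger_force: 0.0
```

Emit:
play_rows([
  [0, 0, 0, 0, -0.2],
  [0, 0, 0.02, 0, -0.2],
  [0, 0, 0.0235, 0, -0.2],
  [0, 0, 0, 0, -1],
  [0, 0, 0, 0, -1],
  [0, 0, 0, 0, -1],
  [0, 0, 0, 0, -1],
])

```text
clock: 45.15
tcp_pos: [470.4, 138.8, 129.1]
tcp_rot: [-2.131, -2.304, 0.006]
force: [-11.1, -2.1, 4.4]
width: 12.0
finger_force: 29.6
```

Emit:
play_rows([
  [0, 0, 0, 0.11, -1],
  [0, 0, 0, 0, -1],
])

```text
clock: 45.35
tcp_pos: [470.3, 138.8, 129.1]
tcp_rot: [-2.257, -2.181, 0.006]
force: [-11.0, -2.2, 4.7]
width: 11.7
finger_force: 30.4
```

```bash
python3 tq.py; python3 st.py
```

```text
TQ 0.418 [0.45 0.36 0.47 0.36 0.46]
[470.4 138.8 129.2] 1.54 [-0.314  1.667  0.458] [-10.   -1.4   3.4] [ 0.05  0.39  1.62 -0.    1.13  0.08] 12.0 45.55
```

Emit:
play_rows([
  [0, 0, 0.0002, 0.08, -1],
  [0, 0, 0, 0, -1],
])

```text
clock: 45.75
tcp_pos: [470.3, 138.8, 129.1]
tcp_rot: [-2.342, -2.091, 0.007]
force: [-11.0, -1.7, 6.6]
width: 12.4
finger_force: 31.2
```

```bash
python3 tq.py
```

```text
TQ 0.533 [0.54 0.55 0.52 0.52 0.54]
```

```bash
python3 -c "
from h import *
go(1,2.23,pose=(471,138.3,128.3,1.47),zl=128.5)"
```

```text
pose [471.  138.3 128.3] 1.47 q6 0.16 q1 0.05 tz [-0.368  1.862  0.536] clk 45.95
[[0.0, 0.0, -0.0437, 0.0, -0.2], [0.0038, 0.0197, -0.0, -0.127, -0.2], [0.0013, 0.02, -0.0, -0.127, -0.2], [-0.0013, 0.02, -0.0, -0.127, -0.2], [-0.0038, 0.0197, -0.0, -0.127, -0.2], [-0.0063, 0.0191, -0.0, -0.127, -0.2], [-0.0086, 0.0181, -0.0, -0.127, -0.2], [0.0, 0.0, 0.02, 0.0, -0.2], [0.0, 0.0, 0.0235, 0.0, -0.2]]
```

Emit:
play_rows([
  [0, 0, 0, 0, -0.2],
  [0, 0, 0, 0, -0.2],
  [0, 0, -0.0437, 0, -0.2],
  [0.0038, 0.0197, 0, -0.127, -0.2],
  [0.0013, 0.02, 0, -0.127, -0.2],
  [-0.0013, 0.02, 0, -0.127, -0.2],
  [-0.0038, 0.0197, 0, -0.127, -0.2],
  [-0.0063, 0.0191, 0, -0.127, -0.2],
])

```text
clock: 46.75
tcp_pos: [573.9, 146.9, 173.1]
tcp_rot: [1.564, 2.722, 0.002]
force: [-0.2, -0.2, 0.1]
width: 35.0
finger_force: 0.0
```

Emit:
play_rows([
  [-0.0086, 0.0181, 0, -0.127, -0.2],
  [0, 0, 0, 0, -0.2],
  [0, 0, 0.02, 0, -0.2],
  [0, 0, 0.0235, 0, -0.2],
  [0, 0, 0, 0, -1],
  [0, 0, 0, 0, -1],
  [0, 0, 0, 0, -1],
  [0, 0, 0, 0, -1],
])

```text
clock: 47.55
tcp_pos: [591.7, 147.9, 130.0]
tcp_rot: [1.396, 2.814, -0.002]
force: [-5.8, -3.5, 3.6]
width: 11.8
finger_force: 29.1
```

Emit:
play_rows([
  [0, 0, 0, 0.12, -1],
  [0, 0, 0, 0, -1],
])

```text
clock: 47.75
tcp_pos: [591.6, 147.8, 130.0]
tcp_rot: [1.566, 2.723, -0.003]
force: [-6.9, -4.8, 5.7]
width: 12.5
finger_force: 30.4
```

```bash
python3 tq.py; python3 st.py;  python3 -c "
from h import *
go(3,2.98,pose=(591,149,128.5,2.11),zl=128.5)"
```

```text
TQ 0.433 [0.41 0.46 0.45 0.46 0.38]
[591.6 147.8 130. ] 2.101 [-0.742  0.865  0.383] [-6.3 -3.9  3.3] [ 0.05  0.57  1.28 -0.    1.29 -0.48] 12.1 47.95
pose [591.  149.  128.5] 2.11 q6 -0.48 q1 0.05 tz [-0.742  0.865  0.383] clk 47.95
[[0.0, 0.0, -0.0435, 0.0, -0.2], [-0.0089, -0.0265, -0.0, -0.145, -0.2], [-0.0049, -0.0275, -0.0, -0.145, -0.2], [-0.0009, -0.0279, -0.0, -0.145, -0.2], [0.0031, -0.0277, -0.0, -0.145, -0.2], [0.0071, -0.027, -0.0, -0.145, -0.2], [0.0109, -0.0257, -0.0, -0.145, -0.2], [0.0, 0.0, 0.02, 0.0, -0.2], [0.0, 0.0, 0.0235, 0.0, -0.2]]
```

Emit:
play_rows([
  [0, 0, 0.0001, 0.05, -1],
  [0, 0, 0, 0, -1],
])

```text
clock: 48.15
tcp_pos: [591.6, 147.7, 130.0]
tcp_rot: [1.631, 2.685, -0.003]
force: [-7.1, -4.5, 4.4]
width: 12.7
finger_force: 31.1
```

```bash
python3 tq.py; python3 -c "
from h import *
go(3,2.99,pose=(591,149,128.4,2.06),zl=128.5)"
```

```text
TQ 0.532 [0.48 0.51 0.51 0.57 0.59]
pose [591.  149.  128.4] 2.06 q6 -0.43 q1 0.05 tz [-0.816  1.016  0.586] clk 48.35
[[0.0, 0.0, -0.0436, 0.0, -0.2], [-0.0087, -0.0223, -0.0, -0.133, -0.2], [-0.0057, -0.0232, -0.0, -0.133, -0.2], [-0.0026, -0.0238, -0.0, -0.133, -0.2], [0.0006, -0.0239, -0.0, -0.133, -0.2], [0.0038, -0.0236, -0.0, -0.133, -0.2], [0.0069, -0.0229, -0.0, -0.133, -0.2], [0.0098, -0.0218, -0.0, -0.133, -0.2], [0.0, 0.0, 0.02, 0.0, -0.2], [0.0, 0.0, 0.0235, 0.0, -0.2]]
```

Emit:
play_rows([
  [0, 0, 0, 0, -0.2],
  [0, 0, 0, 0, -0.2],
  [0, 0, -0.0436, 0, -0.2],
  [-0.0087, -0.0223, 0, -0.133, -0.2],
  [-0.0057, -0.0232, 0, -0.133, -0.2],
  [-0.0026, -0.0238, 0, -0.133, -0.2],
  [0.0006, -0.0239, 0, -0.133, -0.2],
  [0.0038, -0.0236, 0, -0.133, -0.2],
])

```text
clock: 49.15
tcp_pos: [513.4, 58.0, 172.8]
tcp_rot: [0.655, 3.071, 0.001]
force: [0.5, -0.3, -0.4]
width: 35.0
finger_force: 0.0
```

Emit:
play_rows([
  [0.0069, -0.0229, 0, -0.133, -0.2],
  [0.0098, -0.0218, 0, -0.133, -0.2],
  [0, 0, 0, 0, -0.2],
  [0, 0, 0.02, 0, -0.2],
  [0, 0, 0.0235, 0, -0.2],
  [0, 0, 0, 0, -1],
  [0, 0, 0, 0, -1],
  [0, 0, 0, 0, -1],
])

```text
clock: 49.95
tcp_pos: [483.0, 21.9, 129.6]
tcp_rot: [0.251, 3.13, -0.003]
force: [-3.2, -13.8, -0.4]
width: 13.9
finger_force: 7.6
```

Emit:
play_rows([
  [0, 0, 0, 0, -1],
  [0, 0, 0, 0.1, -1],
  [0, 0, 0, 0, -1],
])

```text
clock: 50.25
tcp_pos: [482.9, 21.0, 129.6]
tcp_rot: [0.41, 3.113, -0.005]
force: [-0.9, -8.7, -1.0]
width: 12.5
finger_force: 30.0
```

```bash
python3 tq.py; python3 st.py
```

```text
TQ 0.404 [0.41 0.43 0.38 0.41 0.4 ]
[482.9  21.  129.6] 2.882 [-1.436  0.055  0.396] [-2.2 -8.4 -0.5] [-0.2   0.38  1.64 -0.    1.12 -1.51] 12.5 50.45
```

Emit:
play_rows([
  [0, 0, 0.0001, 0.07, -1],
  [0, 0, 0, 0, -1],
])

```text
clock: 50.65
tcp_pos: [482.9, 20.9, 129.6]
tcp_rot: [0.517, 3.096, -0.005]
force: [-1.8, -9.0, 0.0]
width: 12.7
finger_force: 31.1
```

```bash
python3 tq.py
```

```text
TQ 0.555 [0.53 0.57 0.6  0.58 0.49]
```

Emit:
play_rows([
  [0, 0, 0, 0, -0.2],
  [0, 0, 0, 0, -0.2],
  [0, 0, 0, 0, -0.2],
  [0, 0, -0.045, 0, -0.2],
  [0, 0, -0.04, 0, -0.2],
  [0, 0, -0.04, 0, -0.2],
  [0, 0, 0, 0, -0.2],
  [0, 0, 0, 0, -0.2],
])

```text
clock: 51.65
tcp_pos: [482.3, 22.6, 253.8]
tcp_rot: [0.515, 3.098, 0.0]
force: [-1.3, 0.5, -0.1]
width: 35.5
finger_force: 0.0
```

```bash
python3 -c "
from workcell import viewer
import cv2
cv2.imwrite('pics/end.png',viewer.grab_frame('wrist')[:,:,::-1])"
```

```text
(no output)
```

View pics/end.png

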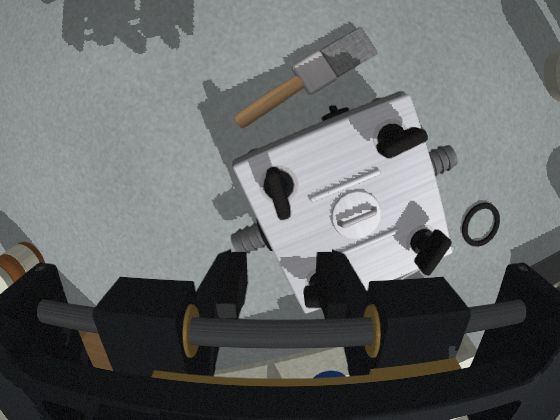

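The cover is down, all four screws are tight, and the gripper is clear above with the brush and ring where they were. Handing in.

```bash
python3 -c "
from workcell import order
print(order.finish_job())"
```

```text
the job is handed in; nothing more can be done
None
```

The lint trap cover is closed and the job is handed in at about 52 s: all four wing screws were tightened crosswise in stages, each reading 0.52–0.56 N m at its last tightening, though screws 2 and 4 were not re-checked after the final touch-up of 1 and 3, so they may have eased slightly.

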